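Find and mark the balance point of a small bat

ROBOT

A 7-joint arm with a two-finger parallel gripper is mounted at the origin on the work surface. World frame = base frame: x ahead of the robot, y to its left, z up, the work surface at z = 0. Lengths are in mm, angles in rad, forces in N, time in s.
With the tool pointing down it reaches from about 375 to 925 mm from the base axis. Payload 3.1 kg.
Tool frame: the origin (TCP) lies midway between the tips of the shut fingers; the grasp point (between the pads) lies 19 mm behind it; z points along the fingers, y is the direction in which the jaws open and shut (so a half turn about z gives the same grasp; the last joint's range is limited). The gripper opens to 85 mm and grips with 20 to 120 N. Pads are 22 mm wide; open, the fingers measure 114 mm over their backs; the gripper's body (76 mm by 85 mm) begins 54 mm behind the grasp point. The pads swing forward as they close: fully open they stand 13 mm farther back than shut.
Start: joints at [-1.217, 0.383, 0.044, 1.598, -0.018, 1.161, -0.05], TCP at [283.759, 584.793, 206.269] pointing down, gripper open.
Joint ranges: [-2.61, 2.61], [-0.41, 2.15], [-1.48, 1.57], [0, 2.5], [-1.57, 4.71], [0.05, 1.97], [-2.85, 2.85]. Speed limits (rad/s): [2.79, 2.79, 3.14, 3.14, 3.14, 3.14, 3.14].

INTERFACE

Orientations are given as a 3x3 rotation matrix whose columns are the frame's x, y, z axes.
In Python, from workcell import env gives the robot as it stands.
- The arm moves only by the tool send_rows, never from a script. Its argument "motion" is a list of rows, each a list of 5 numbers: the shift along the tool's x, y, z in cm, then the turn about the tool's z in rad, then the finger opening in cm, from 0 to 8.54. In form: [[tx, ty, tz, roll, jaw], ...]. A call has 1 to 12 rows; each row is the pose to reach, as a shift and turn from the pose commanded when the call began, along the tool's axes at that moment; what a row does not reach only later rows make up. A row lasts 1/12 s, in which the tool goes at most 41.7 mm and 7.16 degrees, less where a joint would pass 70% of its speed; a pose out of reach is approached as far as the arm can. A call with a gripper value outside its range is refused whole. The fingers move at their own pace and stop on an object; "newtons" is the grip in N (left out, the last holds). Time passes only in rows, so rows that repeat a pose let the fingers close. It gives the time, the measured TCP pose, the force and the opening at its end, in the units of the state.
- env.sense(): the state, without advancing time (a new reading comes with each control period).
- env.capture(name): name is "side" or "top"; returns the picture (384x512x3 uint8, red, green, blue); there is no depth.
- env.get_calibration(name): a dict with "camera_matrix" (3x3 intrinsics, pixels), "k1" (the pictures are not rectified: a ray, as slopes to the right and down, at radius r is drawn at 1 + k1 r^2 times it, then the intrinsics apply), "rvec" (rotation vector, rad) and "tvec" (3), from world to camera coordinates, as OpenCV has them. Camera axes: x right, y down, z forward; pixel columns grow to the right and rows downward; lengths in mm; the calibration is good to about 2 mm. A picture is of the moment at which its call begins. get_calibration takes no time and is no camera call.
- env.sign_off(): hands the job in, once; it reports no verdict.
The state is a dict: "time_s": time; "q": joint angles; "qvel": joint speeds; "joint_torque": joint torques, N m; "ee_pos": TCP position; "tcp_rot": TCP orientation; "ft_force": force on the tool from outside, world axes, zero at the start; "ft_torque": the same for the moment, N m; "opening": finger opening in mm.
Only numpy, scipy, OpenCV 4.12 (cv2) and the standard library are available. Lean on these libraries where they do the work, as an engineer would, in place of code of your own. Each camera call takes 0.05 s, during which the arm holds its last target.

TASK

Find the balance point of the small varnished bat on the balance stand: slide it along, without lifting it off the stand, until it tips up off its low rest and lies level on the middle ridge alone. Then set the metal saddle marker gently astride the blade, right over the ridge, so that the bat stays level and untouched by anything else. Press nothing hard and leave the other things on the shelf where they are.

Things in the scene. Friction and masses are not known exactly. Their poses are not given: they have to be found in the camera images.
- stand: fixed balance stand with a dark wooden base 250 x 75 x 12 mm; origin under the base's centre, x along its length, z up. The bat lies along x, toe towards -x, between upright guide pins (8 mm thick, tops 70 mm above the shelf) at x = -100 and -40 mm, y = +-28 mm
- ridge (a point): centre of the flat top of the stand's middle ridge, above the stand's origin, 60 mm above the shelf; axes as the stand's. The ridge is aluminium, 12 mm wide along x, 56 mm long across. When the bat's balance point is over it, the bat lies level on the ridge alone
- low_bar (a point): top of the stand's low round cross bar (8 mm thick) at stand x = -100 mm, about 8 mm lower than the ridge's top, on which the toe side of the bat rests at the start. A like bar at stand x = +100 mm catches the handle side if the bat is slid too far
- bat: wooden bat 320 mm long, 0.29 to 0.36 kg. Origin in its flat underside, at mid length; x from toe to handle, z up. Blade x = -160 to +50 mm, 44 wide, 18 thick, flat both sides; round handle 18 to 20 mm thick to x = +160. Starts toe down (slope 0.09 rad) on ridge and low bar, origin about 30 mm behind the ridge; must slide towards stand +x
- bat_toe (a point): centre of the bat's flat toe face (44 x 18 mm), 9 mm above its underside; axes as the bat's. A hidden plug makes each bat's balance point differ: 105 to 155 mm from the toe. Push along its slope, not level, or it jams; a finger still pressing on the end can hold it down by friction: let go to see whether it has tipped
- saddle: aluminium saddle, 30 g, on two legs; origin midway between their feet, z up. 18 mm along x. Legs 4 mm thick at y = +-27 mm (50 clear between), 12 high; roof 58 mm in y, z = 12 to 17; grip block 18 (x) x 24 (y) mm, z = 17 to 47. Seated astride the blade (saddle x along the bat), roof on the blade's back, its origin is 6 mm above the bat's underside
- ball_case: clear acrylic cube, 102 mm, 110 mm high, with a red ball inside; origin under its centre; leave alone
- bail0: varnished turned bail, 110 mm long, 15 mm thick, lying; leave alone
- bail1: a second such bail; leave alone
- bail2: a third such bail; leave alone
- ring_gauge: flat aluminium ring, 92 mm across, 8 mm high; leave alone
- whistle: blue plastic whistle, about 50 mm long, 22 mm high; leave alone
- key_bowl: white bowl, 120 mm across, 45 mm high; leave alone

How it is judged (in metres and radians):
On the way, in this order (a step that is already met when the one before it is completed fails the run):
1. the bat has tipped up and lies level on the ridge, untouched by the fingers (angle between bat's own z axis and vertical below 0.03 rad and contact force between the fingers and bat below 0.05 N), for 0.2 s.
2. the saddle sits astride the blade over the ridge (x of saddle in the frame of ridge between -0.006 and 0.006 m and y of saddle in the frame of ridge between -0.006 and 0.006 m and z of saddle in the frame of bat between 0.0035 and 0.0085 m and angle between the x axis of saddle and the x axis of bat, either way round below 0.25 rad and angle between saddle's own z axis and vertical below 0.06 rad and angle between bat's own z axis and vertical below 0.03 rad), for 0.2 s.
At the end, for the whole second after the job is handed in: the bat lies level (within 0.03 rad) on the ridge alone, and the saddle sits astride the blade, its roof on the blade's back, within 6 mm of the ridge's centre along and across the stand, upright and square to the bat within 0.25 rad; both at rest and released (all of step 2 and linear speed of each of bat, saddle below 0.02 m/s); the robot touches nothing.
It fails at once if the bat is pressed or knocked against the stand with more than 25 N (contact force between bat and stand above 25 N).
It fails at once if the bat is lifted off the stand (z of bat in the frame of ridge above 0.02 m).
It fails at once if the bat is knocked off the stand (z of bat in the frame of ridge below -0.03 m).
It fails at once if another thing on the shelf is moved by more than 15 mm (distance of any of ball_case, bail0, bail1, bail2, ring_gauge, whistle, key_bowl from where it was at the start of the episode above 0.015 m).
It also fails if it takes over 72 s, if anything falls off the work surface, if the arm or the gripper's body presses on something with over 40 N, if the wrist force passes 120 N, or if a joint passes its speed limit or range.

## Working session

There is one attempt and no reset: what is moved stays moved. The work goes in short steps, Python scripts to look and compute and a tool call to move; the robot and the scene stay as the last step left them, time stands still between calls to the robot, and variables do not carry over. Pictures are saved under pics/ and viewed, and the job is handed in when it is done.

Besides the shell and the picture viewer there is one more tool, called after "Emit:" as name(argument=value, ...), one argument or row to a line, values as JSON. send_rows: Moves the arm, as the interface text tells. Its arguments: {"type":"object","properties":{"motion":{"type":"array","items":{"type":"array","items":{"type":"number"}}},"newtons":{"type":"number"}},"required":["motion"]}

```bash
mkdir -p pics; ls
python3 - <<'E'
from workcell import env
import cv2
print(env.sense())
for n in("side","top"):
    c=env.get_calibration(n);print(n,c)
    cv2.imwrite(f"pics/{n}0.png",env.capture(n)[:,:,::-1])
E
```

```text
pics
{'time_s': 0.0, 'q': array([-1.21681487,  0.38388862,  0.04385169,  1.59962238, -0.01789986,
        1.16119273, -0.04990207]), 'qvel': array([-0.00135306, -0.00181163,  0.00163199,  0.00040938,  0.00100117,
       -0.0005066 ,  0.00025006]), 'joint_torque': array([-3.00770298e-04, -4.33451772e+01,  1.02462396e+00, -2.49514568e+01,
        1.06057408e-02,  1.14140479e-02,  1.13827778e-05]), 'ee_pos': array([283.33804363, 583.84373219, 204.83047572]), 'tcp_rot': array([[-8.99697291e-01,  4.36513106e-01, -1.04502095e-03],
       [ 4.36514330e-01,  8.99693805e-01, -2.50939463e-03],
       [-1.55184770e-04, -2.71386217e-03, -9.99996305e-01]]), 'ft_force': array([-0.50780562, -0.16077822,  0.19767215]), 'ft_torque': array([ 0.05681248, -0.04204387,  0.011882  ]), 'opening': 85.59144755677598}
side {'camera_matrix': array([[378.86056403,   0.        , 252.61648774],
       [  0.        , 378.86056403, 192.46353443],
       [  0.        ,   0.        ,   1.        ]]), 'k1': -0.020146220934173325, 'rvec': array([ 2.19026177, -0.60164793,  0.30514564]), 'tvec': array([-518.92324041,  231.36797009,  802.19160443])}
top {'camera_matrix': array([[362.81939344,   0.        , 256.35398269],
       [  0.        , 362.81939344, 196.92361626],
       [  0.        ,   0.        ,   1.        ]]), 'k1': -0.10208459800784978, 'rvec': array([ 2.13386298, -2.18205502,  0.1212749 ]), 'tvec': array([ -38.20378449,  615.97136402, 1209.69281315])}
```

View pics/side0.png

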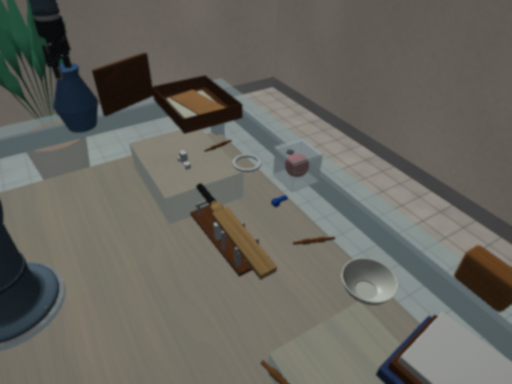

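View pics/top0.png

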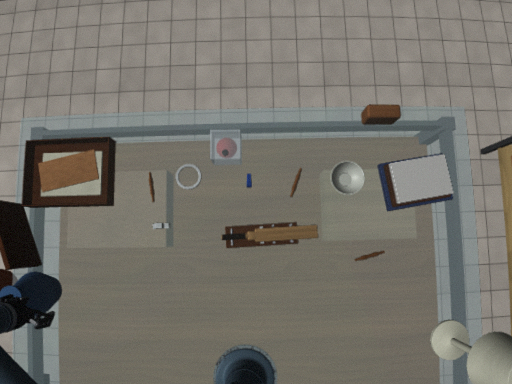

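The bat lies at top-view (285,234) on the stand, with the handle at (225,237). The saddle is at top (161,226) and side (184,158), on a raised plateau. I'll zoom in on both.

```bash
cat > h.py <<'E'
import numpy as np, cv2
from workcell import env
def cal(n):
    c=env.get_calibration(n); R,_=cv2.Rodrigues(np.array(c["rvec"])); return np.array(c["camera_matrix"]),c["k1"],R,np.array(c["tvec"])
def proj(n,P):
    c=env.get_calibration(n)
    return cv2.projectPoints(np.atleast_2d(np.array(P,float)),np.array(c["rvec"]),np.array(c["tvec"]),np.array(c["camera_matrix"]),np.array([c["k1"],0,0,0,0.]))[0].reshape(-1,2)
def ray(n,uv):
    K,k1,R,t=cal(n)
    s=cv2.undistortPointsIter(np.array(uv,float).reshape(1,1,2),K,np.array([k1,0,0,0,0.]),np.eye(3),np.eye(3),(3,60,1e-10)).ravel() if hasattr(cv2,'undistortPointsIter') else cv2.undistortPoints(np.array(uv,float).reshape(1,1,2),K,np.array([k1,0,0,0,0.])).ravel()
    d=R.T@np.array([s[0],s[1],1]); return -R.T@t,d/np.linalg.norm(d)
def plane(n,uv,z):
    o,d=ray(n,uv); return o+d*(z-o[2])/d[2]
def tri(uvs,uvt):
    o1,d1=ray("side",uvs);o2,d2=ray("top",uvt)
    A=np.array([d1,-d2]).T; s=np.linalg.lstsq(A,o2-o1,rcond=None)[0]
    a=o1+d1*s[0];b=o2+d2*s[1]; return (a+b)/2,np.linalg.norm(a-b)
def crop(n,name,x0,y0,w,h,f,im=None):
    im=env.capture(n) if im is None else im
    cv2.imwrite(f"pics/{name}.png",cv2.resize(im[y0:y0+h,x0:x0+w,::-1],None,fx=f,fy=f,interpolation=cv2.INTER_CUBIC)); return im
E
python3 - <<'E'
from h import *
a=cv2.imread("pics/side0.png")[:,:,::-1];b=cv2.imread("pics/top0.png")[:,:,::-1]
crop("side","s1",120,120,170,170,4.5,0 or a) if 0 else None
crop("side","s1",125,125,160,155,3.8 and 3.8,a); crop("top","t1",140,190,190,80,4.2,b)
print(plane("top",(161,226),60),tri((184,158),(161,226)))
E
```

```text
[520.85053276 271.210602    60.        ] (array([523.01031501, 279.88366267,  26.83850343]), np.float64(1.5745563834719924))
```

View pics/s1.png

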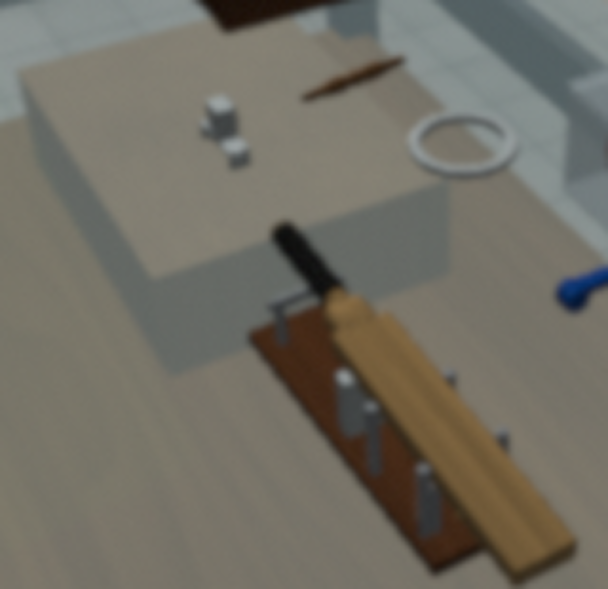

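View pics/t1.png

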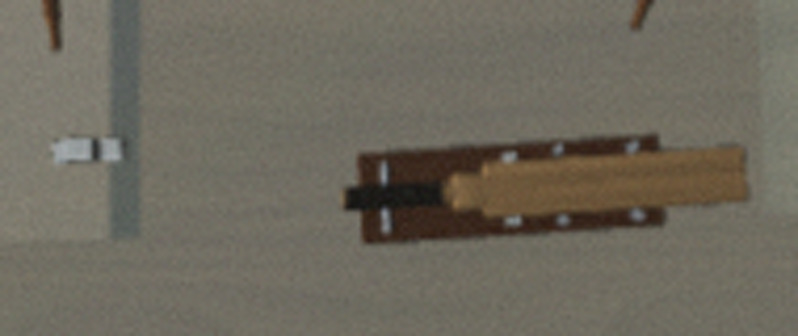

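Run:
```python
from h import *
np.set_printoptions(precision=1,suppress=True)
T=lambda u,v:(u/4.2+140,v/4.2+190)
S=lambda u,v:(u/3.8+125,v/3.8+125)
base=[plane("top",T(*p),12) for p in [(358,155),(657,137),(665,222),(362,243)]]
print("base",np.array(base)[:,:2],np.mean(base,0),[np.linalg.norm(base[i]-base[(i+1)%4]) for i in range(4)])
print("plateau front corner near", plane("side",S(175,375),0), tri(S(152,278),T(108,240)))
print("sideplane base corners",plane("side",S(250,338),12),plane("side",S(435,572),12))
print("saddle ends", tri(S(237,143),T(122,150)),tri(S(205,128),T(52,150)), tri(S(219,102),T(75,145)))
print("bat toe R",tri(S(575,545),T(747,150)),"toe L",tri(S(515,575),T(747,200)),"handle",tri(S(285,230),T(346,198)))
print(proj("top",env.sense()["ee_pos"]),proj("side",env.sense()["ee_pos"]))
```

```text
base [[ 515.4   58.5]
 [ 524.8 -189.1]
 [ 454.7 -193.4]
 [ 443.    56.2]] [484.5 -66.9  12. ] [np.float64(247.81467897950745), np.float64(70.21860036367995), np.float64(249.9216593405442), np.float64(72.42527379596523)]
plateau front corner near [386.3  49.9   0. ] (array([ 447.9,  301.1, -120.8]), np.float64(1.8694871464473342))
sideplane base corners [441.9  46.1  12. ] [ 452.5 -197.1   12. ]
saddle ends (array([522.9, 252.1,  25.9]), np.float64(0.29514254272813956)) (array([522.7, 318.9,   1.7]), np.float64(4.6770251896858035)) (array([525.5, 286.6,  45.1]), np.float64(2.564260325656943))
bat toe R (array([ 510.2, -255.1,   61.8]), np.float64(0.5485471227363757)) toe L (array([ 471. , -254.2,   59.4]), np.float64(0.153475657639597)) handle (array([480.5,  61.5,  82.2]), np.float64(2.0242731062028656))
[[ 47.4 304.3]] [[68.2 84.7]]
```

Run:
```python
from h import *
np.set_printoptions(precision=1,suppress=True)
for n in("side","top"):
    print(n,ray(n,(256,192)))
for p in [(131,143),(165,198),(171,224),(243,172),(243,197)]: 
    P=plane("side",p,0);print(p,P,proj("top",P))
for p in [(65,170),(165.7,171),(165.7,247),(173,247),(65,247)]: 
    P=plane("top",p,0);print(p,P,proj("side",P))
a=cv2.imread("pics/side0.png")[:,:,::-1];b=cv2.imread("pics/top0.png")[:,:,::-1]
crop("side","s2",60,70,200,150,4,a); crop("top","t2",20,130,160,130,4.6,b)
```

```text
side (array([ 189.9, -671.1,  692.8]), array([ 0.4,  0.7, -0.6]))
top (array([ 468.5,  -57.2, 1273.4]), array([ 0.1,  0. , -1. ]))
(131, 143) [416.2 493.9   0. ] [[104.  257.1]]
(165, 198) [410.6 157.1   0. ] [[197.8 257.7]]
(171, 224) [385.7  48.8   0. ] [[228.9 264.3]]
(243, 172) [664.7 154.9   0. ] [[198.1 185.6]]
(243, 197) [604.1  49.9   0. ] [[227.7 201.8]]
(65, 170) [735.4 652.7   0. ] [[196.8 104.2]]
(165.7, 171) [720.5 272.1   0. ] [[240.  149.4]]
(165.7, 247) [449.4 270.4   0. ] [[163.6 173.5]]
(173, 247) [449.  244.5   0. ] [[166.6 177.9]]
(65, 247) [453.2 641.9   0. ] [[128.8 122.2]]
```

View pics/s2.png

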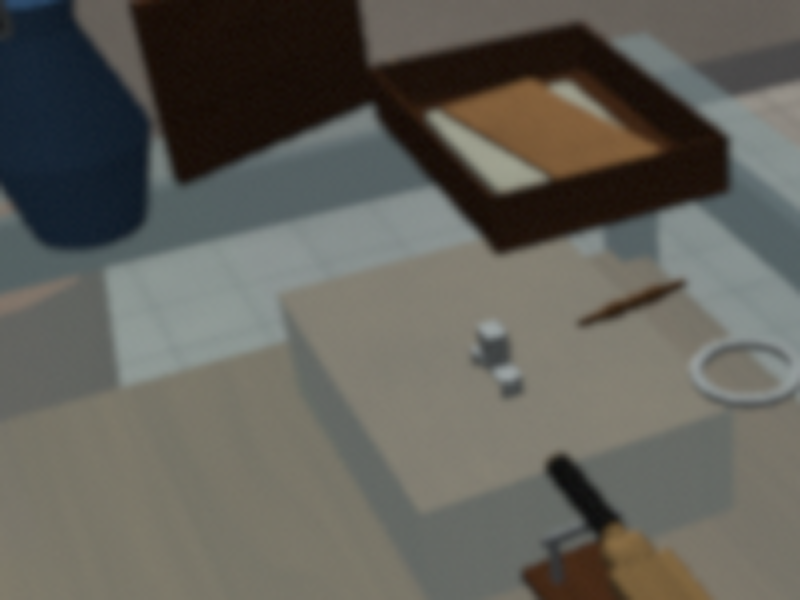

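View pics/t2.png

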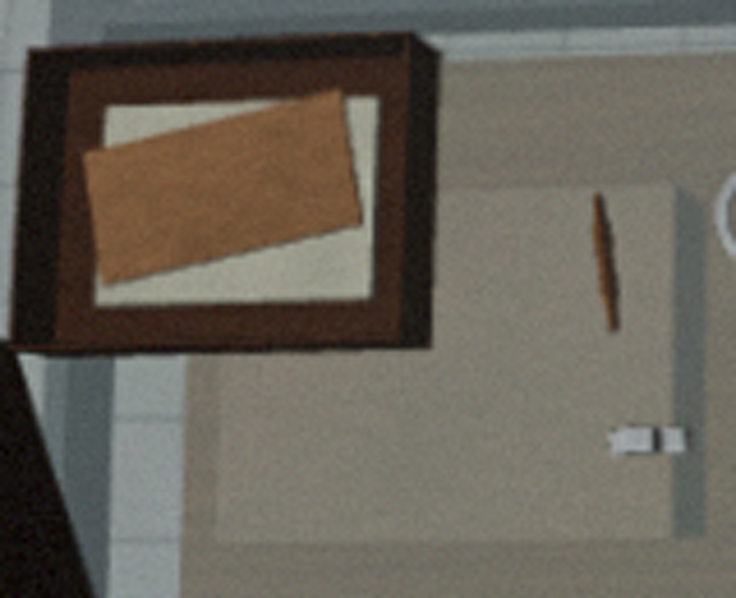

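The plateau is a box seen under a see-through shelf. Rays from both views put the saddle's block top at about 45 mm and its base at z≈0. The stand base fits z=12 in both views, centred at about (484.5, -67), with stand x along (-0.042, 0.999). The toe is at about (490.6, -255). Next I move behind the toe with shut fingers.

Emit:
send_rows(
  motion=[
    [-57.2,-69.5,0,1.077,0],
    [-57.2,-69.5,0,1.077,0],
    [-57.2,-69.5,0,1.077,0],
    [-57.2,-69.5,0,1.077,0],
    [-57.2,-69.5,0,1.077,0],
    [-57.2,-69.5,0,1.077,0],
    [-57.2,-69.5,0,1.077,0],
    [-57.2,-69.5,0,1.077,0],
    [-57.2,-69.5,0,1.077,0],
    [-57.2,-69.5,0,1.077,0],
    [-57.2,-69.5,0,1.077,0],
    [-57.2,-69.5,0,1.077,0],
  ],
)

```text
time_s: 1.1
ee_pos: [400.7, 96.6, 206.0]
tcp_rot: [[-0.042, 0.999, -0.0], [0.999, 0.042, 0.0], [0.0, -0.0, -1.0]]
ft_force: [1.3, 0.1, -0.0]
opening: -0.2
```

Emit:
send_rows(
  motion=[
    [-39.1,7.7,0,0,0],
    [-39.1,7.7,0,0,0],
    [-39.1,7.7,0,0,0],
    [-39.1,7.7,0,0,0],
    [-39.1,7.7,0,0,0],
    [-39.1,7.7,0,0,0],
    [-39.1,7.7,0,0,0],
    [-39.1,7.7,0,0,0],
    [-39.1,7.7,0,0,0],
    [-39.1,7.7,0,0,0],
    [-39.1,7.7,0,0,0],
    [-39.1,7.7,0,0,0],
  ],
)

```text
time_s: 2.1
ee_pos: [493.4, -290.4, 205.7]
tcp_rot: [[-0.038, 0.999, -0.002], [0.999, 0.038, -0.001], [-0.001, -0.002, -1.0]]
ft_force: [-0.4, 0.6, 0.3]
opening: -0.0
```

Run:
```python
from h import *
print(env.sense()["ee_pos"])
crop("side","s3",150,60,200,230,2.6); crop("top","t3",200,180,180,110,4.4)
p=env.sense()["ee_pos"];print(proj("side",p),proj("top",p))
```

```text
[ 493.36121315 -290.38617767  205.69331182]
[[283.20390924 232.34626634]] [[336.65496718 229.08300259]]
```

View pics/s3.png

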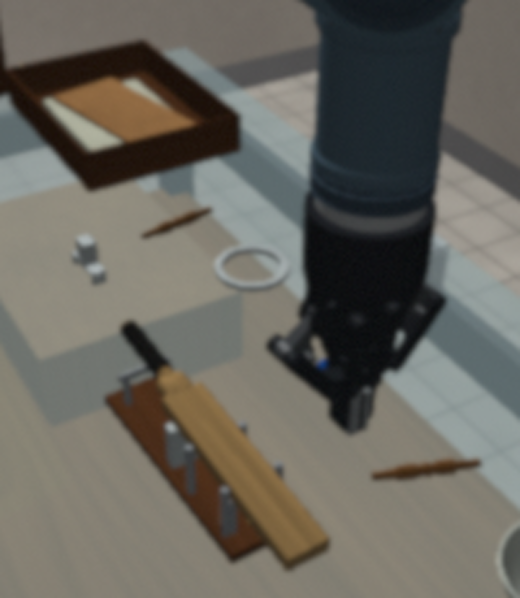

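View pics/t3.png

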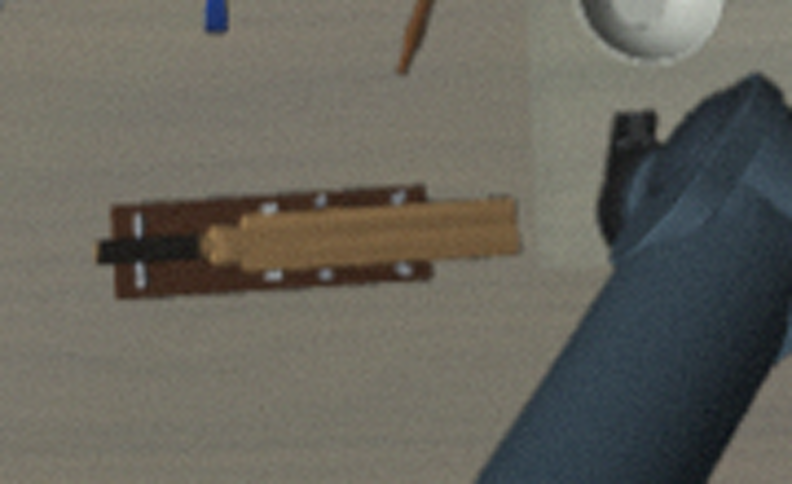

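Emit:
send_rows(
  motion=[
    [0,0,4,0,0],
    [0,0,8,0,0],
    [0,0,12,0,0],
    [0,0,14.5,0,0],
    [0,0,15.9,0,0],
    [0,0,15.9,0,0],
    [0.5,0,15.9,0,0],
    [1,0,15.9,0,0],
    [1.2,0,15.9,0,0],
    [1.2,0,15.9,0,0],
  ],
)

```text
time_s: 3.03
ee_pos: [495.8, -276.0, 49.1]
tcp_rot: [[-0.044, 0.999, 0.004], [0.999, 0.044, -0.0], [-0.0, 0.004, -1.0]]
ft_force: [-0.3, -0.3, -0.0]
opening: -0.1
```

Run:
```python
from h import *
print(env.sense()["ee_pos"],env.sense()["ft_force"])
crop("side","s4",170,150,130,130,4.5)
```

```text
[ 495.7829914  -275.97941032   49.10608135] [-0.31497434 -0.30004464 -0.04106254]
```

View pics/s4.png

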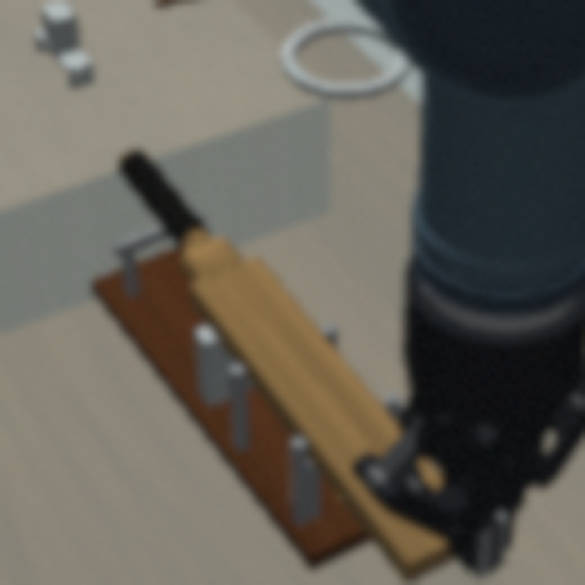

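Emit:
send_rows(
  motion=[
    [0.3,-0.4,0,0,0],
    [0.6,-0.4,0,0,0],
    [0.9,-0.4,0,0,0],
    [1.2,-0.4,0,0,0],
    [1.4,-0.4,-0.02,0,0],
    [1.6,-0.4,-0.04,0,0],
    [1.8,-0.4,-0.06,0,0],
    [2.0,-0.4,-0.08,0,0],
    [2.2,-0.4,-0.1,0,0],
    [2.4,-0.4,-0.12,0,0],
    [2.4,-0.4,-0.12,0,0],
  ],
)

```text
time_s: 4.0
ee_pos: [489.0, -252.3, 48.4]
tcp_rot: [[-0.043, 0.999, -0.0], [0.999, 0.043, 0.0], [0.0, -0.0, -1.0]]
ft_force: [0.3, 0.2, -0.3]
opening: 0.4
```

Run:
```python
from h import *
print(env.sense()["ee_pos"],env.sense()["ft_force"])
crop("side","s5",170,150,130,130,4.5)
crop("top","t5",200,180,180,110,4.4)
```

```text
[ 489.01573495 -252.2970255    48.42269822] [ 0.30670402  0.21134428 -0.2680491 ]
```

View pics/s5.png

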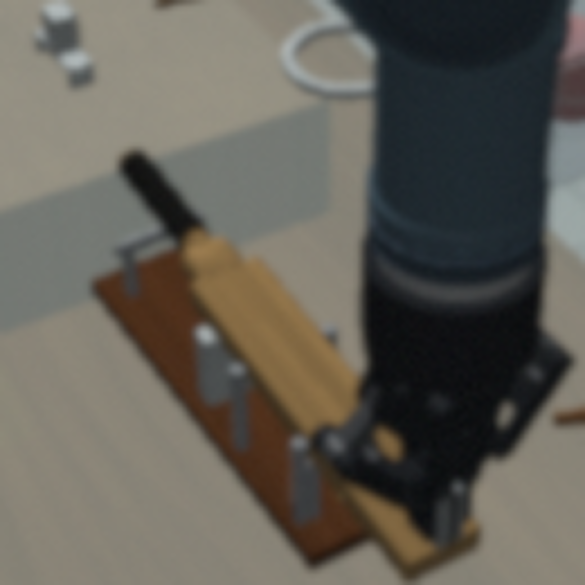

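View pics/t5.png

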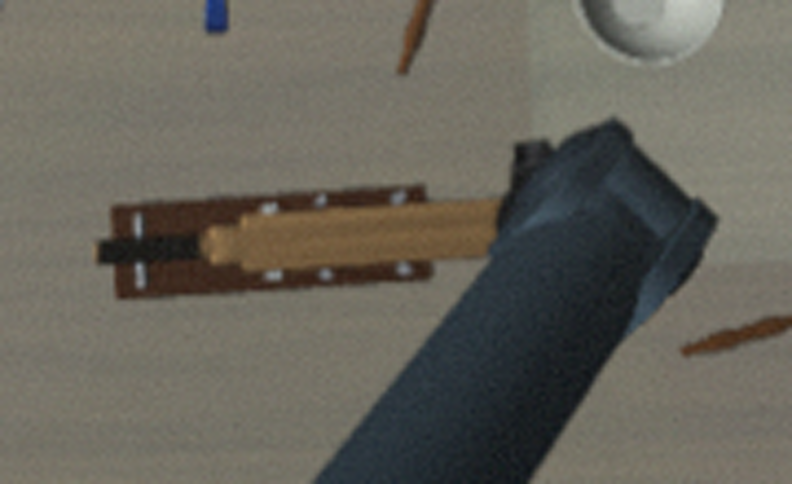

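Run:
```python
from h import *
p=env.sense()["ee_pos"]
q=proj("side",[p,[p[0],p[1],61],[470,-255,61],[511,-255,61],[470,-255,43],[511,-255,43]])
print((q-[170,150])*4.5)
im=crop("side","s6",235,225,70,65,9)
print(tri((261,278),(0,0)) if 0 else "", plane("side",(261.5,277),61),plane("side",(276,268.5),61))
```

```text
[[437.37128376 565.6444024 ]
 [438.40341379 548.62049677]
 [406.47175758 568.39773087]
 [480.10437702 533.09271021]
 [405.43468114 592.76097186]
 [478.05541403 557.45908236]]
 [ 471.15317164 -257.75256286   61.        ] [ 509.68238012 -254.33433549   61.        ]
```

View pics/s6.png

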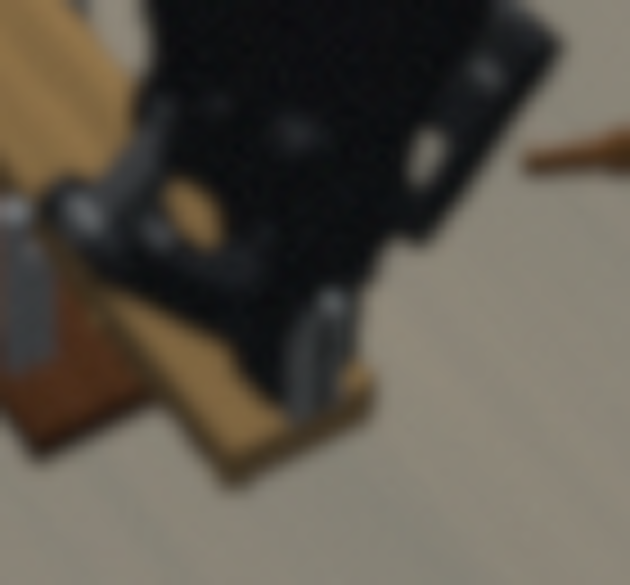

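The finger tips are really about 13 mm above the reported TCP, both here and at z=206 (seen at row 225, projected at row 232). The shut fingers therefore passed over the toe without touching it. I'll back off, go lower and check.

Emit:
send_rows(
  motion=[
    [-0.5,0,0,0,0],
    [-1.0,0,0,0,0],
    [-1.8,0,0,0,0],
    [-2.4,0,0,0,0],
    [-2.4,0,0.5,0,0],
    [-2.4,0,1.0,0,0],
    [-2.4,0,1.5,0,0],
    [-2.4,0,1.5,0,0],
  ],
)

```text
time_s: 4.82
ee_pos: [488.8, -275.7, 31.8]
tcp_rot: [[-0.043, 0.999, -0.003], [0.999, 0.043, 0.002], [0.002, -0.003, -1.0]]
ft_force: [-0.4, 0.5, 0.4]
opening: -0.4
```

Run:
```python
from h import *
print(env.sense()["ee_pos"],env.sense()["ft_force"])
im=crop("side","s7",235,225,70,65,9)
p=env.sense()["ee_pos"]
print((proj("side",[p,p+[0,0,13]])-[235,225])*9)
```

```text
[ 488.82547515 -275.69878997   31.81187999] [-0.43061487  0.54743666  0.38641891]
[[340.84122552 567.76063215]
 [343.53471809 533.35650286]]
```

View pics/s7.png

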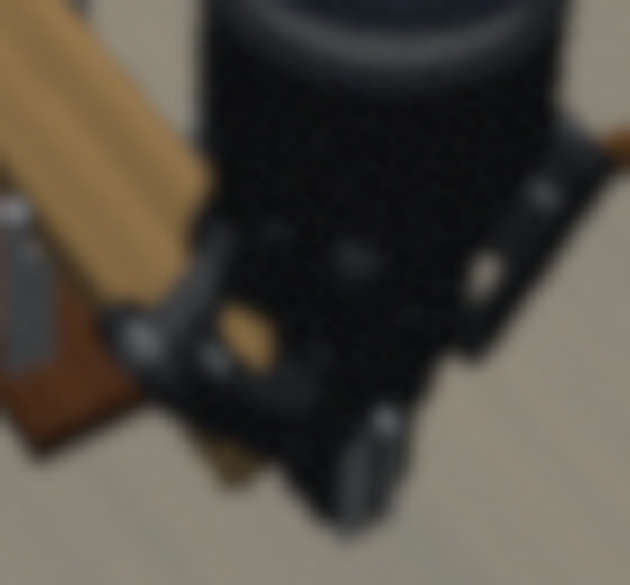

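Emit:
send_rows(
  motion=[
    [0.3,0,0.1,0,0],
    [0.6,0,0.2,0,0],
    [0.9,0,0.2,0,0],
    [1.1,0,0.19,0,0],
    [1.3,0,0.17,0,0],
    [1.5,0,0.15,0,0],
    [1.7,0,0.14,0,0],
    [1.9,0,0.12,0,0],
    [2.1,0,0.1,0,0],
    [2.1,0,0.1,0,0],
  ],
)

```text
time_s: 5.7
ee_pos: [489.1, -255.5, 32.5]
tcp_rot: [[-0.042, 0.999, 0.0], [0.999, 0.042, 0.0], [0.0, 0.0, -1.0]]
ft_force: [-0.2, -1.5, -0.2]
opening: 0.1
```

Run:
```python
from h import *
print(env.sense()["ee_pos"],env.sense()["ft_force"])
im=crop("side","s8",170,150,130,130,4.5)
```

```text
[ 489.12495559 -255.46948822   32.49216445] [-0.16965082 -1.54968115 -0.20726539]
```

View pics/s8.png

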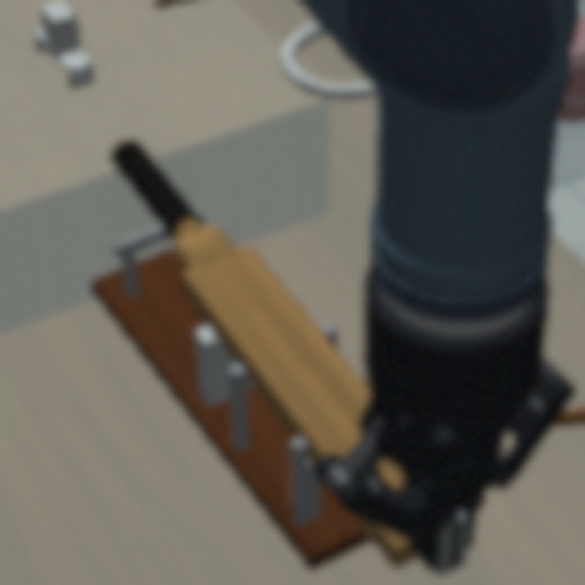

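Run:
```python
from h import *
for p in [(322,478),(345,495),(360,500)]:
    o,d=ray("side",(p[0]/4.5+170,p[1]/4.5+150))
    for y in(-244,-255.5,-266): print(p,y,o+d*(y-o[1])/d[1])
```

```text
(322, 478) -244 [ 431.69443898 -244.          134.73708505]
(322, 478) -255.5 [ 425.18269615 -255.5         149.76260823]
(322, 478) -266 [ 419.23719184 -266.          163.48156417]
(345, 495) -244 [ 443.24288715 -244.          116.93050721]
(345, 495) -255.5 [ 436.42018621 -255.5         132.43549739]
(345, 495) -266 [ 430.19076361 -266.          146.59222756]
(360, 500) -244 [ 451.00350934 -244.          109.02488677]
(360, 500) -255.5 [ 443.9718428  -255.5         124.74274684]
(360, 500) -266 [ 437.55162552 -266.          139.09383647]
```

Emit:
send_rows(
  motion=[
    [0.2,0,-0.02,0,0],
    [0.4,0,-0.04,0,0],
    [0.6,0,-0.06,0,0],
    [0.8,0,-0.07,0,0],
    [1.0,0,-0.09,0,0],
    [1.2,0,-0.11,0,0],
    [1.4,0,-0.12,0,0],
    [1.6,0,-0.14,0,0],
    [1.6,0,-0.14,0,0],
    [1.4,0,-0.14,0,0],
    [1.2,0,-0.14,0,0],
    [1.2,0,-0.14,0,0],
  ],
)

```text
time_s: 6.75
ee_pos: [488.5, -243.5, 33.7]
tcp_rot: [[-0.042, 0.999, -0.0], [0.999, 0.042, 0.001], [0.001, -0.0, -1.0]]
ft_force: [-0.2, -0.5, 0.5]
opening: -0.0
```

Run:
```python
from h import *
print(env.sense()["ee_pos"],env.sense()["ft_force"])
im=crop("side","s9",170,150,130,130,4.5)
```

```text
[ 488.49085451 -243.49212016   33.73841602] [-0.24798843 -0.51928686  0.49016385]
```

View pics/s9.png

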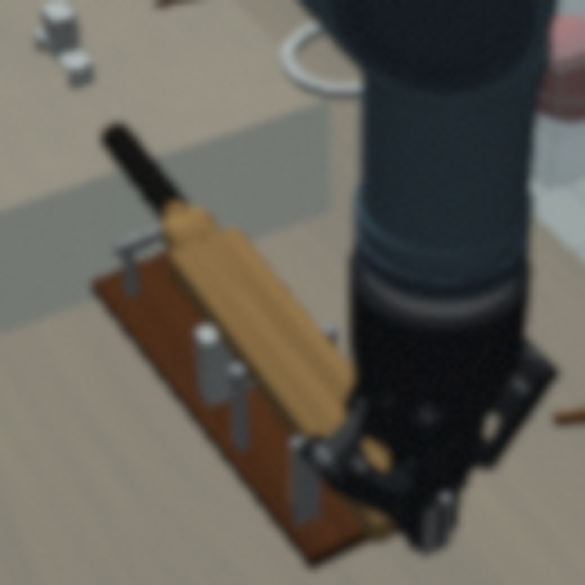

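```bash
cat >> h.py <<'E'
def handle(im,roi):
    x0,y0,w,h=roi
    g=im[y0:y0+h,x0:x0+w].max(2); m=(g<62).astype(np.uint8)
    n,l,st,c=cv2.connectedComponentsWithStats(m)
    out=[]
    for i in range(1,n):
        if 25<st[i][4]<400: out.append((st[i][4],c[i]+[x0,y0]))
    return out
def state(tag):
    s=env.capture("side");t=env.capture("top")
    p=env.sense(); print(p["time_s"],p["ee_pos"].round(1),p["ft_force"].round(2))
    hs=max(handle(s,(185,165,35,45)),key=lambda a:a[0],default=None);ht=max(handle(t,(205,215,50,40)),key=lambda a:a[0],default=None)
    print(hs,ht)
    if hs is not None and ht is not None:print("handle c",tri(hs[1],ht[1]))
    crop("side",tag+"s",170,150,130,130,4.5,s);crop("top",tag+"t",200,180,180,110,4.4,t)
E
python3 -c "
from h import *
for f in ('0','x'):
    if f=='0':
        s=cv2.imread('pics/side0.png')[:,:,::-1];t=cv2.imread('pics/top0.png')[:,:,::-1]
        a=handle(s,(185,165,35,45));b=handle(t,(205,215,50,40));print(a,b)
        print(tri(max(a,key=lambda q:q[0])[1],max(b,key=lambda q:q[0])[1]))
state('a')"
```

```text
[(np.int32(151), array([205.04635762, 193.42384106]))] []Traceback (most recent call last):
  File "<string>", line 7, in <module>
    print(tri(max(a,key=lambda q:q[0])[1],max(b,key=lambda q:q[0])[1]))
                                          ~~~^^^^^^^^^^^^^^^^^^^^^
ValueError: max() iterable argument is empty
```

Emit:
send_rows(
  motion=[
    [0.2,0,0,0,0],
    [0.4,0,0,0,0],
    [0.6,0,-0.02,0,0],
    [0.8,0,-0.04,0,0],
    [0.9,0,-0.05,0,0],
    [0.9,0,-0.05,0,0],
    [0.7,0,-0.05,0,0],
    [0.5,0,-0.05,0,0],
    [0.5,0,-0.05,0,0],
  ],
)

```text
time_s: 7.55
ee_pos: [488.3, -238.6, 34.2]
tcp_rot: [[-0.042, 0.999, -0.0], [0.999, 0.042, 0.001], [0.001, -0.0, -1.0]]
ft_force: [-0.3, -0.1, -0.2]
opening: 0.2
```

```bash
python3 -c "
from h import *
state('b')"
```

```text
7.65 [ 488.3 -238.4   34.2] [-0.65  0.24  0.62]
(np.int32(124), array([200.08870968, 186.08064516])) (np.int32(227), array([230.48898678, 238.23788546]))
handle c (array([473.33293764,  34.72826613, 101.58259325]), np.float64(4.336937554930107))
```

```bash
python3 -c "
from h import *
t=env.capture('top')
print(t[232:244,215:250:2].max(2)); print((t[232:244,215:250:2,0].astype(int)-t[232:244,215:250:2,2]))"
```

```text
[[124 121 120 116 121  94  61  69 146  55  57  75 130 115 107 114 121 119]
 [118  99  97  90  88  67  45  46  99  38  45  86 149 125 120 117 116 113]
 [ 74  63  58  45  46  37  34  35  38  24  49 101 136 125 122 113 119 113]
 [ 34  25  30  30  29  34  30  31  24  29  45 115 123 128 118 116 116 118]
 [ 26  31  31  34  32  32  30  35  31  31  46 110 119 130 114 113 114 116]
 [ 26  34  30  31  30  31  25  31  32  29  37  96 140 131 116 111 117 116]
 [ 27  25  34  24  33  27  29  32  43  30  39  78 149 124 111 105 116 121]
 [ 39  38  42  50  59  42  48  44 126  52  57  68 130 106  98  98 112 117]
 [ 96 104 100  97 106  98  57  60 166  55  64  62  85  77  66  88 116 120]
 [118 121 119 122 121 118  59  63 143  52  63  60  64  63  61  73 105  96]
 [120 118 121 128 124 116  58  61 120  51  60  63  59  61  62  63  79  71]
 [122 124 121 122 118 114  60  66 123  56  62  60  62  68  62  62  63  61]]
[[ 13  16  12  15  14  24  33  27 -11  24  28  36  61  50  49  53  54  53]
 [ 14  13  14  13  10  15  15  24 -12  14  18  43  65  56  54  52  51  54]
 [  8  12   5   5   8   5   8   2   4   3  11  43  60  58  54  51  54  56]
 [  6   3   4   1   4   5   4   5   5  -1  12  52  56  59  54  54  54  54]
 [  0   2   6   4   7   5   5   4   5   3  11  48  55  58  53  50  51  51]
 [  7   0   4   9   2   1   2   0   8   4  10  43  65  61  52  51  53  54]
 [  6   6   5  -1   5   5   5   6   1   5  14  36  68  57  50  47  52  53]
 [  4   7   8   6   5   5  19  16 -11  11  26  31  62  45  44  46  53  52]
 [ 10  14  13  15  14  13  26  28 -15  16  34  30  45  40  32  39  52  55]
 [ 14  13  14  18  11  14  33  32 -11  11  29  28  31  28  28  34  47  43]
 [ 20  17  15  18  15  15  30  26  -2   3  28  28  29  28  33  32  35  33]
 [ 16  16  17  18  12  16  29  31   2   3  32  30  32  33  30  31  32  31]]
```

View pics/bs.png

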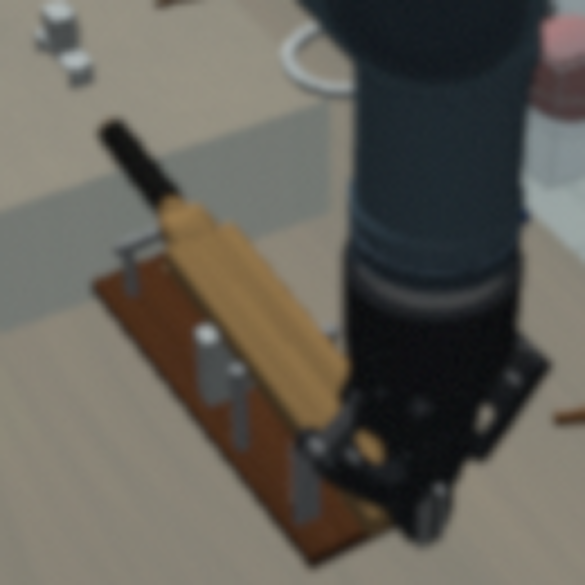

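```bash
sed -i 's/m=(g<62).astype(np.uint8)/s=im[y0:y0+h,x0:x0+w].astype(int); m=((g<50)\&(s[:,:,0]-s[:,:,2]<12)).astype(np.uint8)/; s/(185,165,35,45)/(178,155,45,55)/g; s/(205,215,50,40)/(190,220,60,30)/g' h.py
python3 -c "
from h import *
s=cv2.imread('pics/side0.png')[:,:,::-1];t=cv2.imread('pics/top0.png')[:,:,::-1]
a=handle(s,(178,155,45,55));b=handle(t,(190,220,60,30));print(a,b,tri(a[0][1],b[0][1]))
state('c')"
```

```text
[(np.int32(130), array([204.93076923, 193.07692308]))] [(np.int32(115), array([233.27826087, 236.4       ]))] (array([480.26592459,  26.63117926,  81.62570487]), np.float64(2.1475998136892414))
7.8 [ 488.3 -238.5   34.3] [0.43 0.48 0.34]
(np.int32(102), array([200.03921569, 186.09803922])) (np.int32(111), array([224.15315315, 236.33333333]))
handle c (array([480.87376942,  56.41444951,  83.74705307]), np.float64(2.5595893560780856))
```

Emit:
send_rows(
  motion=[
    [0.2,0,0,0,0],
    [0.4,0,0,0,0],
    [0.6,0,-0.02,0,0],
    [0.8,0,-0.04,0,0],
    [0.9,0,-0.05,0,0],
    [0.9,0,-0.05,0,0],
    [0.7,0,-0.05,0,0],
    [0.5,0,-0.05,0,0],
    [0.5,0,-0.05,0,0],
  ],
)

```text
time_s: 8.55
ee_pos: [488.0, -233.5, 34.7]
tcp_rot: [[-0.042, 0.999, -0.001], [0.999, 0.042, 0.001], [0.001, -0.0, -1.0]]
ft_force: [0.4, -1.3, 0.6]
opening: 0.1
```

```bash
python3 -c "
from h import *
state('d')"
```

```text
8.65 [ 488.1 -233.4   34.7] [ 0.09 -0.45  0.63]
(np.int32(101), array([199.05940594, 184.65346535])) (np.int32(111), array([222.65765766, 236.34234234]))
handle c (array([480.71036363,  61.24536344,  85.3214763 ]), np.float64(3.0219901617040095))
```

Sliding works: 30 mm at the last check and about 35 mm now, with the handle height still rising along the slope. I continue in small steps.

Emit:
send_rows(
  motion=[
    [0.2,0,0,0,0],
    [0.4,0,0,0,0],
    [0.6,0,-0.02,0,0],
    [0.8,0,-0.04,0,0],
    [0.9,0,-0.05,0,0],
    [0.9,0,-0.05,0,0],
    [0.7,0,-0.05,0,0],
    [0.5,0,-0.05,0,0],
    [0.5,0,-0.05,0,0],
  ],
)

```text
time_s: 9.4
ee_pos: [487.7, -228.4, 35.2]
tcp_rot: [[-0.042, 0.999, -0.001], [0.999, 0.042, 0.001], [0.001, -0.001, -1.0]]
ft_force: [-0.5, -0.1, 0.1]
opening: 0.3
```

```bash
python3 -c "
from h import *
state('e')"
```

```text
9.5 [ 487.8 -228.3   35.2] [-0.8   1.14  0.19]
(np.int32(83), array([198.02409639, 188.71084337])) (np.int32(104), array([220.76923077, 236.48076923]))
handle c (array([480.31610297,  69.53007376,  66.29863756]), np.float64(3.624961450346163))
```

Emit:
send_rows(
  motion=[
    [0.2,0,0,0,0],
    [0.4,0,0,0,0],
    [0.6,0,-0.02,0,0],
    [0.8,0,-0.04,0,0],
    [0.9,0,-0.05,0,0],
    [0.9,0,-0.05,0,0],
    [0.7,0,-0.05,0,0],
    [0.5,0,-0.05,0,0],
    [0.5,0,-0.05,0,0],
  ],
)

```text
time_s: 10.25
ee_pos: [487.5, -223.4, 35.7]
tcp_rot: [[-0.042, 0.999, -0.001], [0.999, 0.042, 0.001], [0.001, -0.001, -1.0]]
ft_force: [0.7, -0.0, -0.8]
opening: 0.2
```

```bash
python3 -c "
from h import *
state('f')"
```

```text
10.35 [ 487.6 -223.3   35.6] [ 0.43  0.22 -0.16]
(np.int32(86), array([197.47674419, 187.88372093])) (np.int32(104), array([219.15384615, 236.52884615]))
handle c (array([480.64742344,  74.85945157,  65.27136143]), np.float64(2.816624169462349))
```

View pics/fs.png

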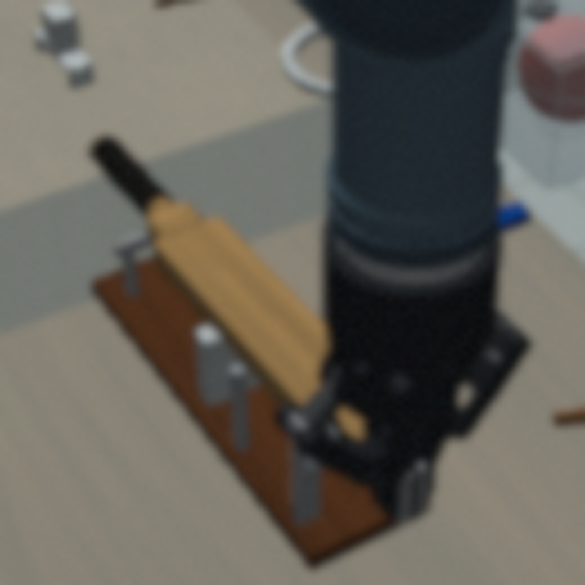

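View pics/ft.png

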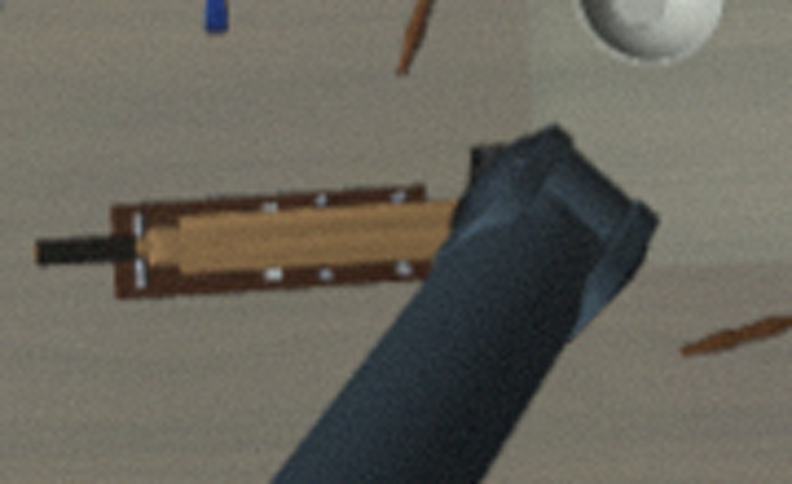

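View pics/es.png

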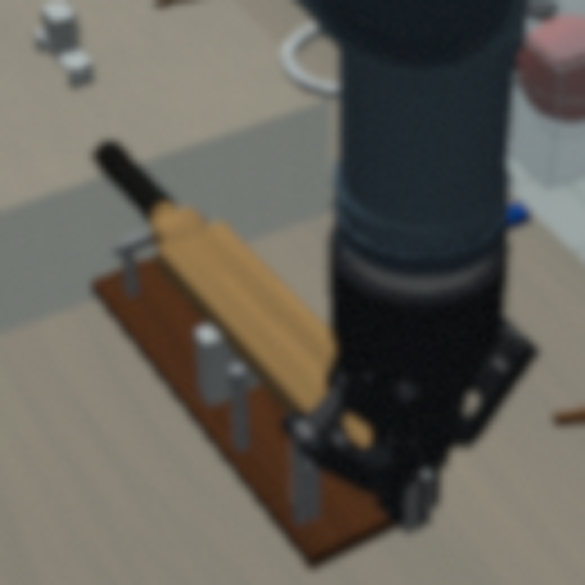

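Emit:
send_rows(
  motion=[
    [-1.5,0,0,0,0],
    [-3,0,0,0,0],
    [-4,0,0,0,0],
    [-5,0,-3,0,0],
    [-7,3,-6,0,0],
    [-9,6,-9,0,0],
    [-11,8,-12,0,0],
    [-13,10,-14,0,0],
    [-13,10,-14,0,0],
  ],
)

```text
time_s: 11.1
ee_pos: [599.9, -355.5, 182.9]
tcp_rot: [[-0.043, 0.999, 0.012], [0.999, 0.043, -0.01], [-0.011, 0.012, -1.0]]
ft_force: [0.5, -1.1, 1.5]
opening: 0.2
```

```bash
python3 -c "
from h import *
state('g')"
```

```text
11.2 [ 594.3 -351.3  177.3] [ 0.11 -0.5   0.03]
(np.int32(82), array([197.47560976, 188.8902439 ])) (np.int32(103), array([219.04854369, 236.5631068 ]))
handle c (array([480.61973953,  75.62692582,  61.32819884]), np.float64(2.7402967627178216))
```

View pics/gs.png

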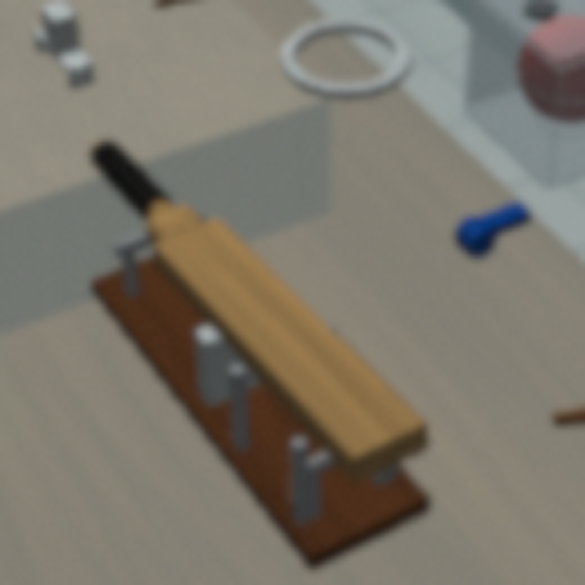

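View pics/gt.png

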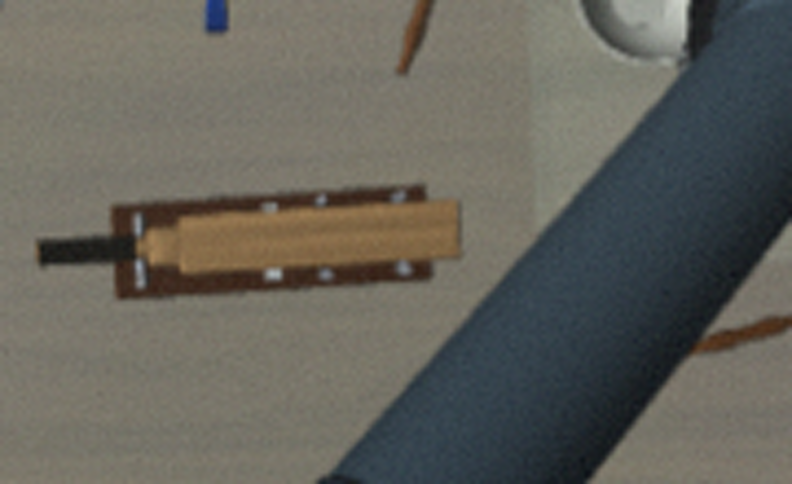

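```bash
python3 -c "
from h import *
np.set_printoptions(precision=1,suppress=True)
S=lambda u,v:(u/4.5+170,v/4.5+150)
T=lambda u,v:(u/4.4+200,v/4.4+180)
for a,b in [((427,428),(460,202)),((352,464),(460,257)),((215,220),(180,215)),((157,250),(182,272)),((102,145),(37,250))]:
    print(tri(S(*a),T(*b)))
im=env.capture('side')
crop('side','g2',185,170,90,95,6.2,im)
"
```

```text
(array([ 510.2, -207.3,   89.4]), np.float64(0.547795790927524))
(array([ 469.4, -206.2,   85.8]), np.float64(0.007171964580943194))
(array([504.3,   2. ,  70.1]), np.float64(3.106457997348789))
(array([464. ,   0.3,  66.3]), np.float64(2.2699664397668524))
(array([481.4, 111.1,  59.8]), np.float64(0.8414819727772541))
```

View pics/g2.png

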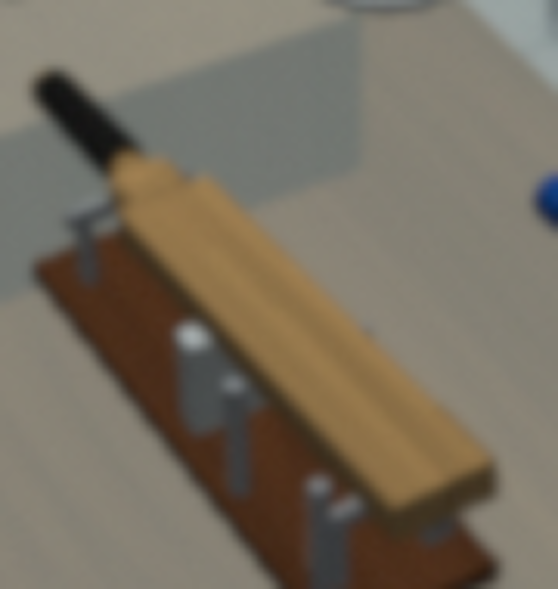

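The toe is now high (z≈88) and the shoulder low (z≈68). The bat has rocked over onto the +100 mm bar, with its balance point just past the ridge's far edge. I'll nudge it back gently from the handle end in ~1 mm steps, letting go each time.

Emit:
send_rows(
  motion=[
    [49.8,-9.3,0,0,0],
    [49.8,-9.3,0,0,0],
    [49.8,-9.3,0,0,0],
    [49.8,-9.3,0,0,0],
    [49.8,-9.3,0,0,0],
    [49.8,-9.3,0,0,0],
    [49.8,-9.3,0,0,0],
    [49.8,-9.3,0,0,0],
    [49.8,-9.3,0,0,0],
    [49.8,-9.3,0,0,0],
    [49.8,-9.3,0,0,0],
    [49.8,-9.3,0,0,0],
  ],
)

```text
time_s: 12.25
ee_pos: [476.2, 139.4, 173.7]
tcp_rot: [[-0.044, 0.999, -0.005], [0.999, 0.044, -0.0], [-0.0, -0.005, -1.0]]
ft_force: [0.7, -0.4, -0.8]
opening: 0.5
```

Emit:
send_rows(
  motion=[
    [0,0,0,0,0],
    [0,0,0,0,0],
    [0,0,0,0,0],
  ],
)

```text
time_s: 12.5
ee_pos: [478.2, 137.2, 174.2]
tcp_rot: [[-0.044, 0.999, -0.004], [0.999, 0.044, -0.002], [-0.001, -0.004, -1.0]]
ft_force: [-0.3, -0.5, 1.2]
opening: -0.1
```

Emit:
send_rows(
  motion=[
    [0.5,0,4,0,0],
    [0.5,0,8,0,0],
    [0.5,0,11,0,0],
    [0.5,0,13,0,0],
    [0.5,0,14.1,0,0],
    [0.5,0,14.1,0,0],
    [0.5,0,14.1,0,0],
  ],
)

```text
time_s: 13.08
ee_pos: [480.6, 140.9, 34.9]
tcp_rot: [[-0.039, 0.999, -0.0], [0.999, 0.039, -0.001], [-0.001, -0.001, -1.0]]
ft_force: [1.2, 0.7, 1.3]
opening: -0.1
```

```bash
cat > st.py <<'E'
from h import *
import sys
np.set_printoptions(precision=1,suppress=True)
s=env.capture("side");p=env.sense()
print(p["time_s"],p["ee_pos"].round(1),p["ft_force"].round(2))
if len(sys.argv)>2:
    t=env.capture("top"); crop("top",sys.argv[1]+"t",190,200,140,75,5.5,t)
crop("side",sys.argv[1]+"s",170,160,110,110,5.3,s)
E
python3 st.py i 1
```

```text
13.1333 [481.6 141.7  35.8] [ 1.4 -0.   0.3]
```

View pics/is.png

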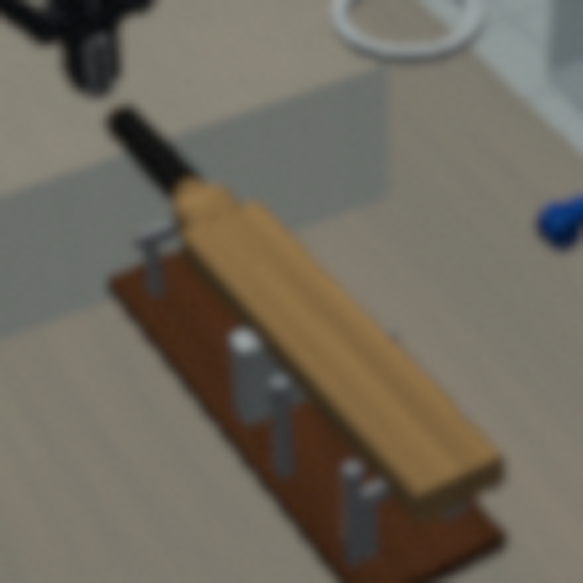

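View pics/it.png

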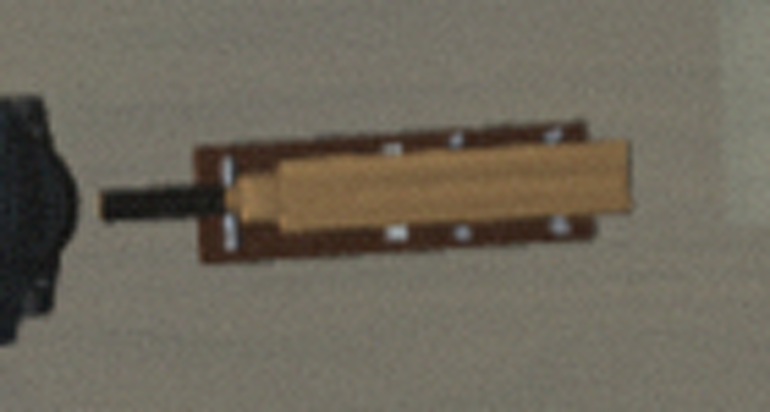

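Emit:
send_rows(
  motion=[
    [-0.4,0,0.2,0,0],
    [-0.8,0,0.2,0,0],
    [-1.2,0,0.2,0,0],
    [-1.5,0,0.2,0,0],
    [-1.7,0,0.2,0,0],
    [-1.8,0,0.2,0,0],
    [-1.9,0,0.2,0,0],
    [-1.9,0,0.2,0,0],
  ],
)

```text
time_s: 13.85
ee_pos: [481.3, 123.5, 32.9]
tcp_rot: [[-0.042, 0.999, -0.0], [0.999, 0.042, -0.0], [-0.0, -0.0, -1.0]]
ft_force: [-0.3, 0.2, -0.2]
opening: -0.1
```

```bash
python3 st.py j 1
```

```text
13.9 [481.3 123.7  32.9] [ 0.3  0.9 -0.8]
```

View pics/js.png

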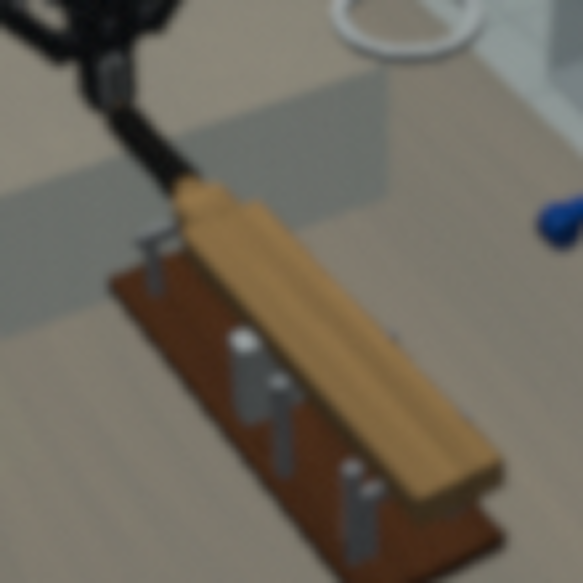

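View pics/jt.png

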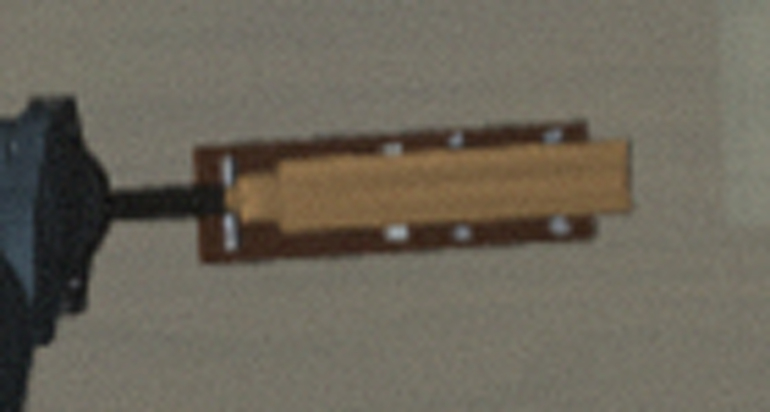

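```bash
cat >> st.py <<'E'
def wood(im,roi):
    x0,y0,w,h=roi; c=im[y0:y0+h,x0:x0+w].astype(int)
    m=((c[:,:,0]-c[:,:,2]>34)&(c[:,:,0]>80)).astype(np.uint8)
    n,l,st,ce=cv2.connectedComponentsWithStats(m); i=1+np.argmax(st[1:,4])
    r=cv2.minAreaRect(cv2.findContours((l==i).astype(np.uint8),0,1)[0][0])
    return ce[i]+[x0,y0], st[i]+[x0,y0,0,0,0]
print("side",*wood(s,(185,180,95,90)))
if len(sys.argv)>2: print("top",*wood(t,(215,205,110,50)))
E
sed -i 's/suppress=True)/suppress=True)/; s/precision=1/precision=2/' st.py; python3 st.py j2 1
```

```text
14.0 [481.3 123.8  32.8] [-0.04  0.3  -0.09]
side [232.51 224.07] [ 203  193   62   61 1232]
top [268.59 233.48] [231 225  74  18 927]
```

Emit:
send_rows(
  motion=[
    [-0.1,0,0,0,0],
    [-0.2,0,-0.01,0,0],
    [-0.2,0,-0.01,0,0],
    [0.1,0,-0.01,0,0],
    [0.3,0,-0.01,0,0],
    [0.3,0,-0.01,0,0],
    [0.3,0,-0.01,0,0],
  ],
)

```text
time_s: 14.63
ee_pos: [481.1, 126.6, 32.9]
tcp_rot: [[-0.042, 0.999, -0.0], [0.999, 0.042, -0.0], [-0.0, -0.0, -1.0]]
ft_force: [-0.8, 0.3, -0.4]
opening: 0.3
```

```bash
python3 st.py k 1
```

```text
14.6833 [481.1 126.4  32.9] [ 0.12  0.35 -0.21]
side [232.64 224.71] [ 203  192   62   64 1266]
top [268.91 233.5 ] [231 225  74  18 926]
```

View pics/ks.png

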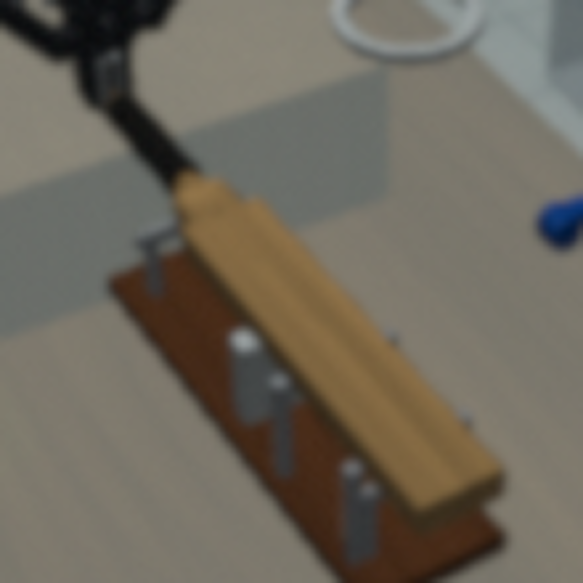

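Run:
```python
from h import *
np.set_printoptions(precision=1,suppress=True)
# level bat hypothetical projections in ks crop for level / tilted
s=env.capture("side")
crop("side","k2",240,235,35,30,18,s)
crop("side","k3",195,185,40,35,16,s)
ex=np.array([-.042,.999,0]);ey=np.array([-.999,-.042,0]);o=np.array([484.5,-67,60.])
for th in(0,0.085,-0.085):
    piv=(6 if th>0 else -6 if th<0 else 0)
    def W(bx,by,bz,c=-1.5): # bat x relative stand
        # stand coords
        X=bx; x=X-piv; return o+ex*(piv+x*np.cos(th)+bz*np.sin(th))+ey*by+np.array([0,0,1])*(-x*np.sin(th)+bz*np.cos(th))
    for X in(-141,):
        q=proj("side",[W(X,22,18),W(X,-22,18),W(X,22,0),W(X,-22,0)]); print(th,((q-[240,235])*18).round(0).tolist())
    q=proj("side",[W(-141+210,22,18),W(-141+210,-22,18)]);print("  sh",((q-[195,185])*16).round(0).tolist())
```

```text
0 [[152.0, 388.0], [456.0, 238.0], [151.0, 488.0], [451.0, 338.0]]
  sh [[118.0, 279.0], [366.0, 182.0]]
0.085 [[143.0, 306.0], [450.0, 157.0], [149.0, 416.0], [452.0, 266.0]]
  sh [[117.0, 301.0], [363.0, 204.0]]
-0.085 [[156.0, 458.0], [458.0, 308.0], [148.0, 548.0], [446.0, 398.0]]
  sh [[121.0, 255.0], [369.0, 157.0]]
```

View pics/k2.png

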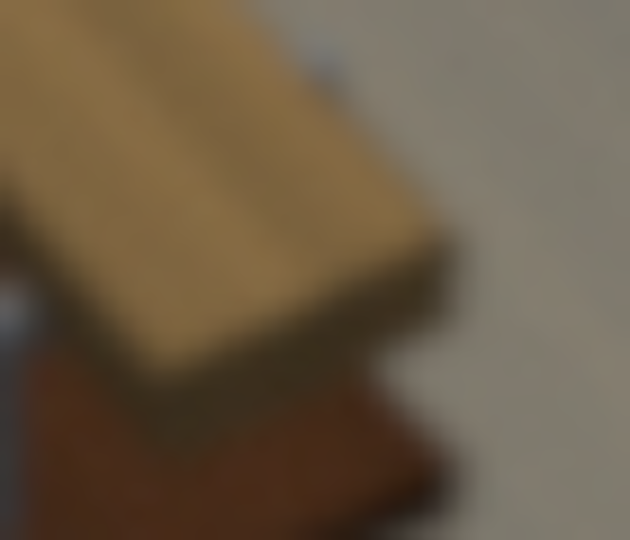

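View pics/k3.png

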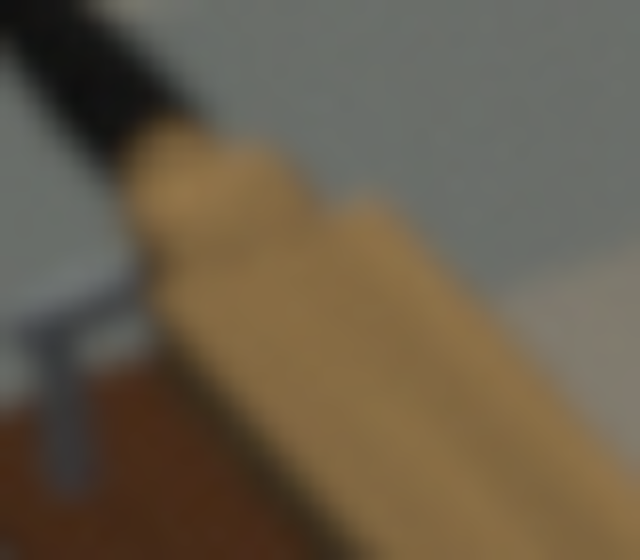

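The side view shows the toe's top corners at (158,378) and (445,240). The level prediction is (152,388) and (456,238), so the bat is level, near the far edge of its window. I'll slide it 3 mm more towards the middle.

Emit:
send_rows(
  motion=[
    [-0.2,0,0,0,0],
    [-0.4,0,0,0,0],
    [-0.5,0,0,0,0],
    [-0.6,0,0,0,0],
    [-0.7,0,0,0,0],
    [-0.78,0,0,0,0],
    [-0.78,0,0,0,0],
    [-0.5,0,0,0,0],
    [-0.2,0,0,0,0],
    [0,0,0,0,0],
    [0,0,0,0,0],
  ],
)

```text
time_s: 15.7
ee_pos: [481.1, 126.9, 32.8]
tcp_rot: [[-0.043, 0.999, -0.0], [0.999, 0.043, -0.0], [-0.0, -0.0, -1.0]]
ft_force: [-0.5, 0.5, -0.2]
opening: -0.1
```

```bash
python3 st.py l 1
```

```text
15.75 [481.1 126.7  32.9] [-0.11  0.47  0.63]
side [233.29 225.37] [ 203  193   62   64 1271]
top [269.86 233.39] [232 225  74  18 927]
```

View pics/ls.png

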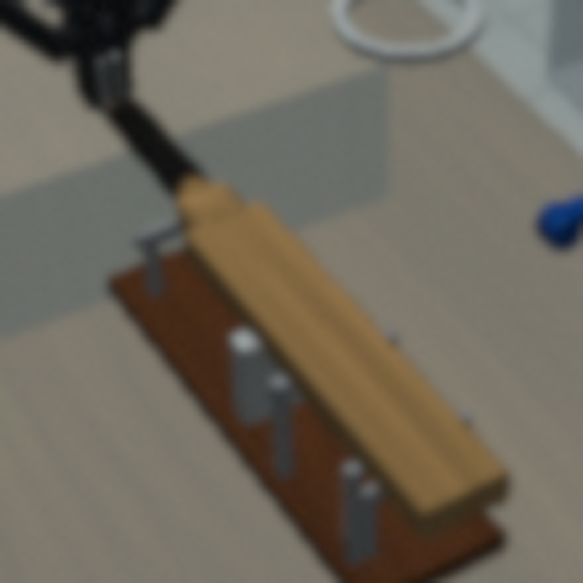

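Emit:
send_rows(
  motion=[
    [1,0,0,0,0],
    [3,0,0,0,0],
    [4,0,-2,0,0],
    [5,0,-5,0,4.5],
    [5,0,-9,0,4.5],
    [5,0,-12,0,4.5],
    [5,0,-13,0,4.5],
    [5,0,-13,0,4.5],
  ],
)

```text
time_s: 16.47
ee_pos: [481.6, 178.5, 166.3]
tcp_rot: [[-0.043, 0.999, 0.006], [0.999, 0.043, 0.005], [0.005, 0.006, -1.0]]
ft_force: [0.6, -0.3, -0.1]
opening: 44.8
```

```bash
python3 st.py m 1
python3 - <<'E'
from h import *
s=env.capture("side");t=env.capture("top");cv2.imwrite("pics/mS.png",s[:,:,::-1]);cv2.imwrite("pics/mT.png",t[:,:,::-1])
s0=cv2.imread("pics/side0.png")[:,:,::-1];t0=cv2.imread("pics/top0.png")[:,:,::-1]
crop("side","sad_s",170,145,30,30,20,s0);crop("top","sad_t",147,214,30,22,25,t0)
E
```

```text
16.5167 [479.8 177.7 164. ] [-0.28 -0.22 -0.06]
side [233.4  225.51] [ 203  193   63   64 1268]
top [269.78 233.41] [232 225  74  18 929]
```

View pics/sad_s.png

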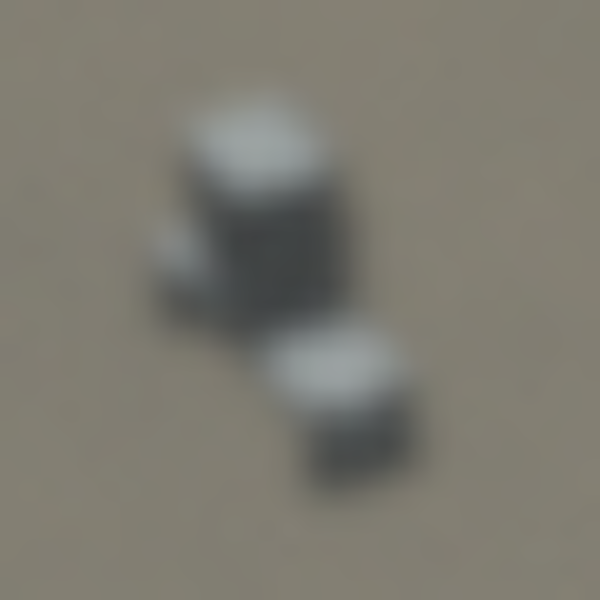

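View pics/sad_t.png

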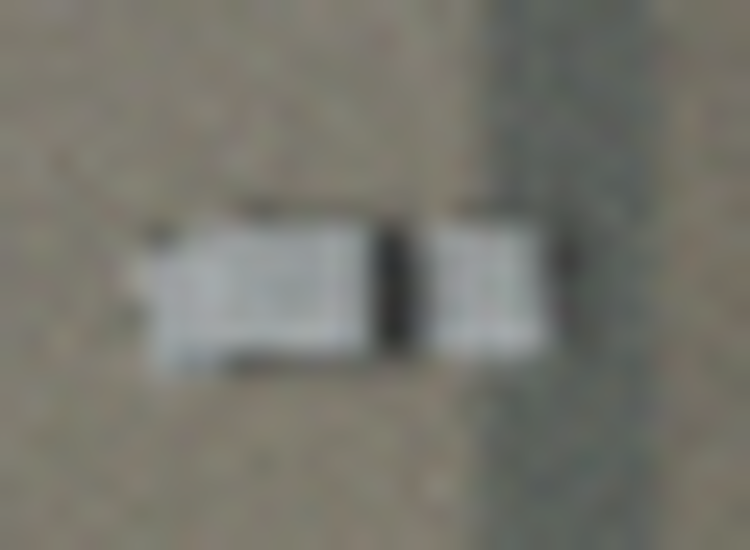

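View pics/mt.png

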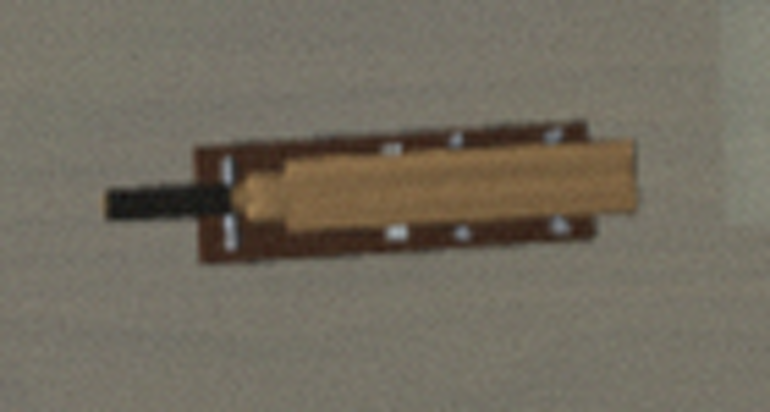

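Run:
```python
from h import *
np.set_printoptions(precision=1,suppress=True)
def U(u,v,f,x0,y0): return ((u+.5)/f-.5+x0,(v+.5)/f-.5+y0)
sS=lambda u,v:U(u,v,20,170,145); sT=lambda u,v:U(u,v,25,147,214)
print("roof ends",plane("top",sT(548,290),17),plane("top",sT(145,308),17),"mid",plane("top",sT(346,299),17))
print("blk top",plane("top",sT(300,290),47),"side",plane("side",sS(257,150),47),tri(sS(257,150),sT(300,290)))
print("side roof right top centre",plane("side",sS(375,375),17) )
# stand
mT=lambda u,v:U(u,v,5.5,190,200)
base=np.array([plane("top",mT(*p),12) for p in [(195,147),(585,122),(594,238),(203,262)]])
print("base",base[:,:2].tolist(),base.mean(0))
w=[plane("top",mT(*p),78) for p in [(288,158),(632,142),(635,213),(288,231)]]
print("blade",np.array(w)[:,:2].tolist())
ex=np.array([-.042,.999,0]);ey=np.array([-.999,-.042,0])
for n,p,x,y,z in [("pin",(456,138),-40,-28,70),("pin",(555,134),-100,-28,70),("pin",(462,231),-40,28,70),("pin",(561,224),-100,28,70),("ridgeR",(391,149),0,-28,60),("ridgeL",(396,232),0,28,60)]:
    P=plane("top",mT(*p),z); print(n,P, "->centre",P-ex*x-ey*y)
```

```text
roof ends [525.3 256.5  17. ] [523.8 313.7  17. ] mid [524.6 285.1  17. ]
blk top [524.6 283.3  47. ] side [522.3 283.9  47. ] (array([523.5, 283.9,  46.7]), np.float64(2.2889844059486775))
side roof right top centre [528.6 259.8  17. ]
base [[517.4760746354914, 59.16991367494616], [527.738515388749, -187.5604135763151], [454.7152481505257, -190.85084221352216], [445.1816795989998, 55.12557844405873]] [486.3 -66.   12. ]
blade [[507.16787297230826, -2.511920574471347], [511.9980656175087, -208.523325400027], [469.65545418443986, -208.84073243631912], [463.74631125996046, -1.7251297996304444]]
pin [ 517.2 -103.5   70. ] ->centre [487.5 -64.7  70. ]
pin [ 518.2 -163.2   70. ] ->centre [486.  -64.5  70. ]
pin [ 461.4 -105.7   70. ] ->centre [487.7 -64.5  70. ]
pin [ 464.2 -165.2   70. ] ->centre [488.  -64.1  70. ]
ridgeR [511.8 -64.3  60. ] ->centre [483.9 -65.5  60. ]
ridgeL [461.7 -66.2  60. ] ->centre [489.6 -65.   60. ]
```

Cross-checks agree. The saddle is at about (524, 284) with its block top at 46.7 mm. The ridge centre is at about (487, -65), and the blade's centre line there is x≈487.1 (width measured 43, true 44). The bat is still level. Now to the saddle.

Emit:
send_rows(
  motion=[
    [2.6,1.2,0,-0.12,4.5],
    [5.2,2.4,0,-0.24,4.5],
    [7.8,3.6,0,-0.36,4.5],
    [10.5,4.87,0,-0.48,4.5],
    [10.5,4.87,0,-0.6,4.5],
    [10.5,4.87,0,-0.72,4.5],
    [10.5,4.87,0,-0.84,4.5],
    [10.5,4.87,0,-0.96,4.5],
    [10.5,4.87,0,-1.08,4.5],
    [10.5,4.87,0,-1.2,4.5],
    [10.5,4.87,0,-1.32,4.5],
    [10.5,4.87,0,-1.44,4.5],
  ],
)

```text
time_s: 17.67
ee_pos: [521.8, 282.5, 160.0]
tcp_rot: [[-0.997, 0.083, -0.004], [0.083, 0.997, -0.003], [0.004, -0.003, -1.0]]
ft_force: [-0.1, -0.1, -0.6]
opening: 45.1
```

Emit:
send_rows(
  motion=[
    [0,0,0,-0.114,4.5],
    [0,0,0,-0.114,4.5],
    [0,0,0,-0.114,4.5],
  ],
)

```text
time_s: 17.92
ee_pos: [522.2, 282.7, 160.8]
tcp_rot: [[-1.0, -0.022, -0.003], [-0.022, 1.0, -0.002], [0.003, -0.002, -1.0]]
ft_force: [-0.3, -0.7, 0.7]
opening: 44.5
```

Emit:
send_rows(
  motion=[
    [-0.16,0.2,4,0,4.5],
    [-0.16,0.2,8,0,4.5],
    [-0.16,0.2,10.5,0,4.5],
    [-0.16,0.2,12,0,4.5],
    [-0.16,0.2,12,0,4.5],
    [-0.16,0.2,12,0,4.5],
  ],
)

```text
time_s: 18.42
ee_pos: [523.7, 284.7, 41.4]
tcp_rot: [[-1.0, -0.023, -0.003], [-0.023, 1.0, -0.002], [0.003, -0.002, -1.0]]
ft_force: [0.3, 0.2, 0.3]
opening: 45.0
```

Run:
```python
from h import *
s=env.capture("side"); p=env.sense()["ee_pos"];print(p)
crop("side","n",155,110,65,65,9,s)
def I(q): return ((q-[155,110]+.5)*9-.5).round(0).tolist()
print(I(proj("side",[p,p+[0,0,14],[524,284,47]])))
```

```text
[525.18747034 285.48639558  43.01744906]
[[257.0, 387.0], [253.0, 353.0], [255.0, 381.0]]
```

View pics/n.png

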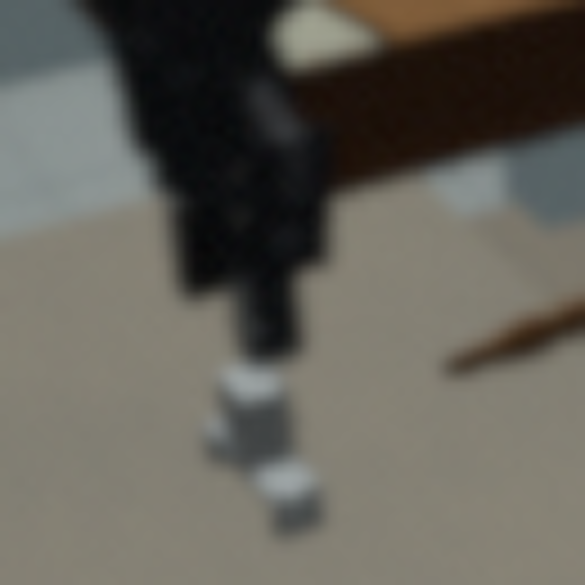

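Emit:
send_rows(
  motion=[
    [0.1,-0.1,1,0,4.5],
    [0.1,-0.1,2,0,4.5],
    [0.1,-0.1,3,0,4.5],
    [0.1,-0.1,3.4,0,4.5],
    [0.1,-0.1,3.4,0,4.5],
    [0.1,-0.1,3.4,0,4.5],
  ],
)

```text
time_s: 18.97
ee_pos: [523.6, 284.4, 8.5]
tcp_rot: [[-1.0, -0.025, -0.001], [-0.025, 1.0, -0.001], [0.001, -0.001, -1.0]]
ft_force: [0.3, -0.1, -0.8]
opening: 45.1
```

Run:
```python
from h import *
s=env.capture("side"); p=env.sense()["ee_pos"];print(p,env.sense()["ft_force"])
crop("side","o",155,110,65,65,9,s)
def I(q): return ((q-[155,110]+.5)*9-.5).round(0).tolist()
f=p+[0,-24,0]
for z in(20,25,30,35,40):print(z,I(proj("side",[[f[0],f[1],z]])))
```

```text
[524.03085947 284.58552739   8.96840553] [ 0.3084303  -0.54052276 -0.51004716]
20 [[290.0, 479.0]]
25 [[288.0, 467.0]]
30 [[287.0, 455.0]]
35 [[285.0, 443.0]]
40 [[284.0, 431.0]]
```

View pics/o.png

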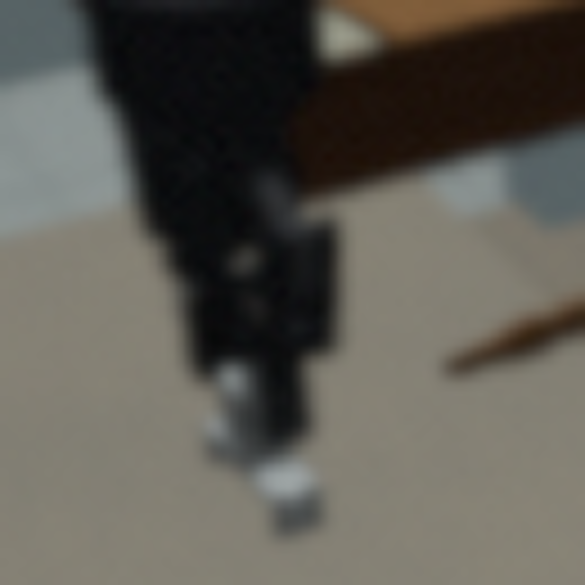

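Emit:
send_rows(
  motion=[
    [0,0,0.4,0,4.5],
    [0,0,0.6,0,4.5],
    [0,0,0.6,0,4.5],
    [0,0,0.6,0,3.5],
    [0,0,0.6,0,3],
    [0,0,0.6,0,2.6],
    [0,0,0.6,0,2.2],
    [0,0,0.6,0,1.8],
    [0,0,0.6,0,1.8],
    [0,0,0.6,0,1.8],
  ],
  newtons=20,
)

```text
time_s: 19.85
ee_pos: [524.2, 284.7, 3.2]
tcp_rot: [[-1.0, -0.025, 0.0], [-0.025, 1.0, 0.0], [-0.0, 0.0, -1.0]]
ft_force: [0.8, -0.2, 2.0]
opening: 23.4
```

Run:
```python
from h import *
s=env.capture("side"); p=env.sense();print(p["ee_pos"],p["ft_force"],p["opening"])
crop("side","p",155,110,65,65,9,s)
```

```text
[524.19044532 284.72527576   3.22431242] [-0.30354101 -0.7922493   1.68243476] 23.858734874629345
```

View pics/p.png

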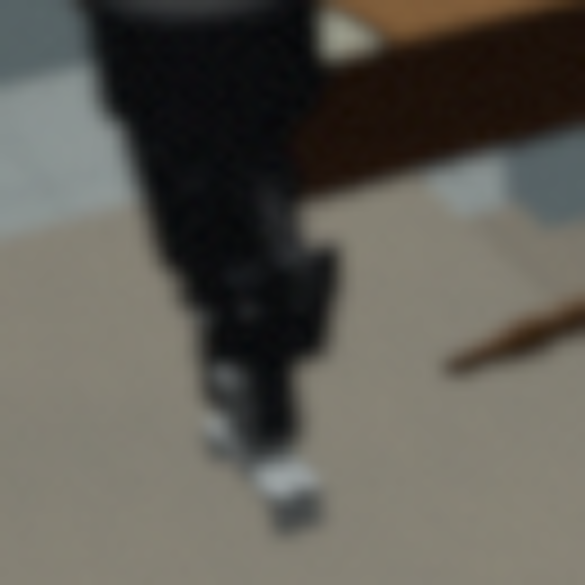

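Emit:
send_rows(
  motion=[
    [0,0,-0.5,0,1.8],
    [0,0,-2,0,1.8],
    [0,0,-5,0,1.8],
    [0,0,-8,0,1.8],
    [0,0,-11,0,1.8],
    [0,0,-14,0,1.8],
    [0,0,-15,0,1.8],
    [0,0,-15,0,1.8],
    [0,0,-15,0,1.8],
  ],
  newtons=30,
)

```text
time_s: 20.65
ee_pos: [523.6, 284.6, 152.8]
tcp_rot: [[-1.0, -0.025, -0.0], [-0.025, 1.0, 0.0], [0.0, 0.0, -1.0]]
ft_force: [-0.5, 1.0, -0.8]
opening: 23.4
```

Run:
```python
from h import *
s=env.capture("side"); p=env.sense();print(p["time_s"],p["ee_pos"],p["ft_force"],p["opening"])
crop("side","q",140,50,90,90,6.6,s)
```

```text
20.7 [522.62088867 284.08895643 151.43202614] [-0.31461819  0.28816708 -1.47457133] 23.037172837365105
```

View pics/q.png

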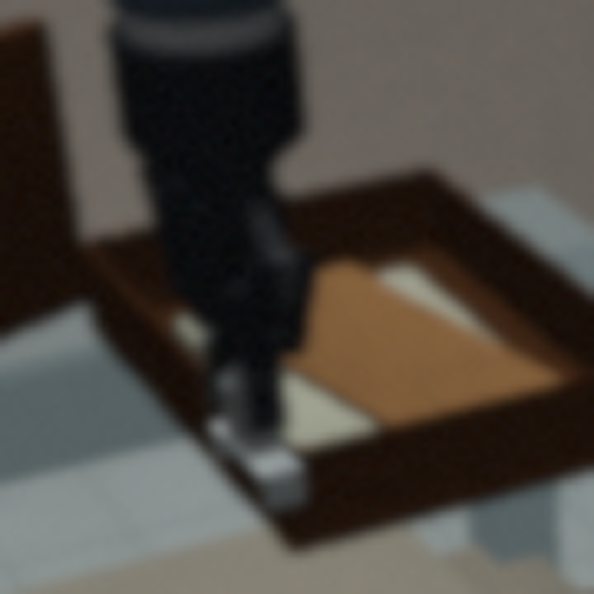

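Emit:
send_rows(
  motion=[
    [0.4,-3,0,0.11,1.8],
    [0.8,-6,0,0.22,1.8],
    [1.1,-9,0,0.33,1.8],
    [1.5,-12,0,0.44,1.8],
    [1.9,-15,0,0.56,1.8],
    [2.3,-18,0,0.68,1.8],
    [2.7,-21,0,0.8,1.8],
    [3.1,-24,0,0.92,1.8],
    [3.5,-27,0,1.04,1.8],
    [3.9,-30,0,1.16,1.8],
    [4.3,-33,0,1.28,1.8],
    [4.47,-34.86,0,1.4,1.8],
  ],
)

```text
time_s: 21.7
ee_pos: [484.9, -68.7, 150.9]
tcp_rot: [[-0.185, 0.983, -0.005], [0.983, 0.185, -0.002], [-0.001, -0.005, -1.0]]
ft_force: [0.0, 0.4, 0.0]
opening: 23.5
```

Emit:
send_rows(
  motion=[
    [0,0,0,0.11,1.8],
    [0,0,0,0.17,1.8],
    [0,0,0,0.17,1.8],
    [0,0,0,0.17,1.8],
    [0,0,0,0.17,1.8],
  ],
)

```text
time_s: 22.12
ee_pos: [487.1, -64.6, 151.8]
tcp_rot: [[-0.028, 1.0, -0.002], [1.0, 0.028, -0.001], [-0.001, -0.002, -1.0]]
ft_force: [-0.7, 0.6, -0.7]
opening: 23.5
```

Run:
```python
from h import *
np.set_printoptions(precision=2,suppress=True)
s=env.capture("side");t=env.capture("top"); p=env.sense();print(p["time_s"],p["ee_pos"],p["tcp_rot"],p["opening"])
crop("side","r",190,130,90,90,6.6,s);crop("top","rt",215,205,100,60,7,t)
```

```text
22.2167 [487.59 -64.62 152.38] [[-0.03  1.   -0.  ]
 [ 1.    0.03 -0.  ]
 [-0.   -0.   -1.  ]] 23.2744371756281
```

View pics/r.png

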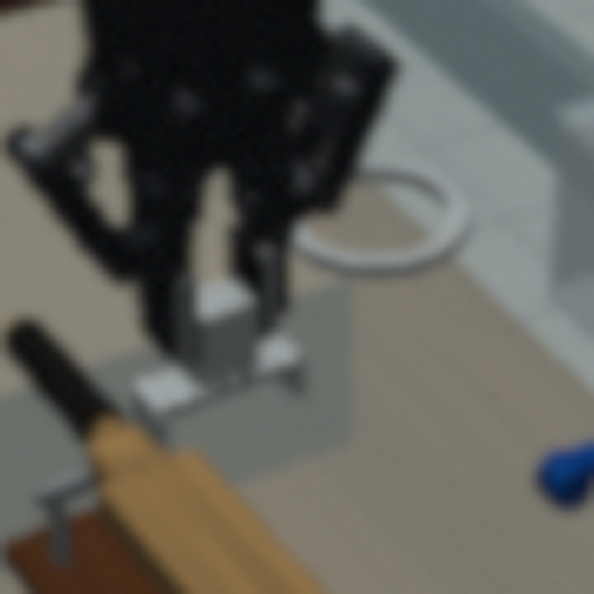

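View pics/rt.png

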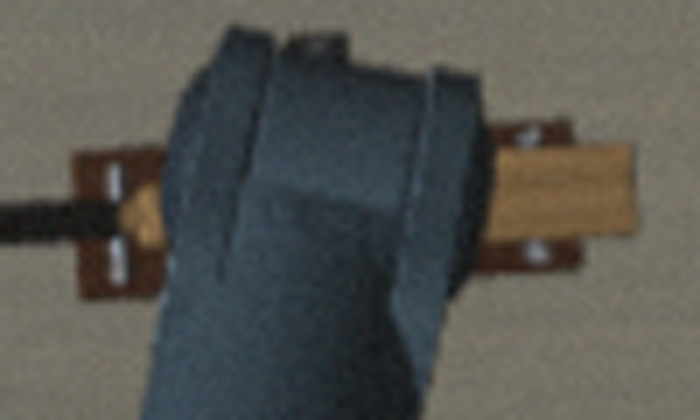

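Run:
```python
from h import *
s=cv2.imread("pics/r.png")
p=np.array([487.6,-64.6,149.2]);ex=np.array([-.029,1,0]);ey=np.array([-1,-.029,0])
def I(P): return np.round((proj("side",P)-[190,130]+.5)*6.6-.5).astype(int)
pts=[p+ex*a+ey*b+[0,0,17] for a,b in((9,29),(-9,29),(-9,-29),(9,-29))]
blk=[p+ex*a+ey*b+[0,0,47] for a,b in((9,12),(-9,12),(-9,-12),(9,-12))]
feet=[p+ex*-9+ey*b for b in(-29,29)]
print(I(pts).tolist(),I(blk).tolist(),I(feet).tolist())
big=cv2.resize(s,None,fx=1.3,fy=1.3)
for P in(pts,blk): cv2.polylines(big,[(I(P)*1.3).astype(int)],True,(0,0,255),1)
for q in I(feet): cv2.circle(big,tuple(int(v*1.3) for v in q),3,(0,255,0),1)
cv2.imwrite("pics/r2.png",big[:780][:600,100:700])
```

```text
[[136, 380], [161, 409], [310, 353], [284, 326]] [[176, 293], [202, 321], [265, 298], [238, 271]] [[311, 391], [163, 448]]
```

View pics/r2.png

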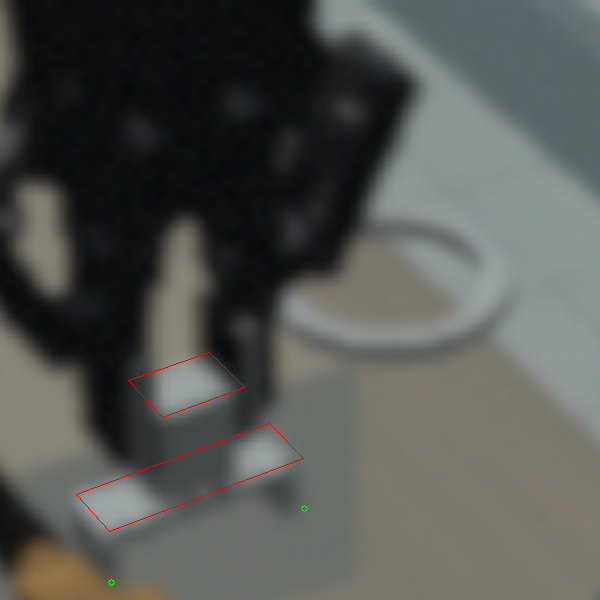

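Run:
```python
from h import *
np.set_printoptions(precision=1,suppress=True)
s=cv2.imread("pics/mS.png")[:,:,::-1]; crop("side","u",200,180,75,80,7.5,s)
```

```text
(no output)
```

View pics/u.png

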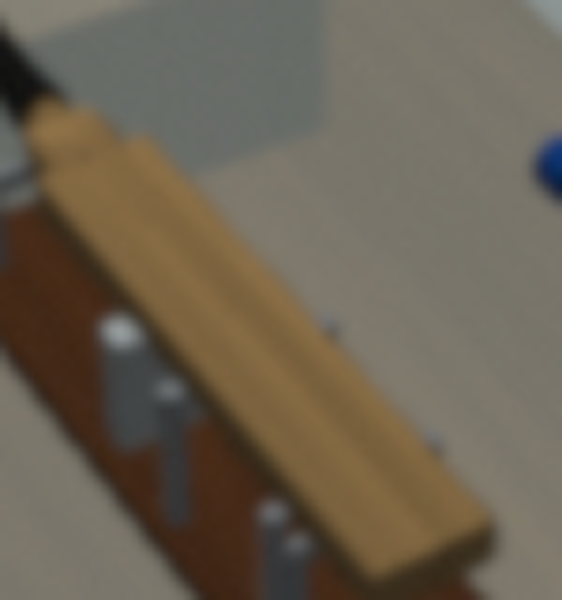

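Run:
```python
from h import *
np.set_printoptions(precision=1,suppress=True)
c=lambda u,v:((u+.5)/7.5-.5+200,(v+.5)/7.5-.5+180)
for n,q in(("L",[(50,190),(180,350),(372,578)]),("R",[(152,140),(300,305),(488,522)]),("ridge end top",[(122,331)]),):
    for p in q: print(n,plane("side",c(*p),78 if n!="ridge end top" else 60))
for p,y in(((171,388),28),((274,510),28)): print("pin",plane("side",c(*p),70))
```

```text
L [463.8 -12.2  78. ]
L [ 465.7 -100.3   78. ]
L [ 469.7 -209.8   78. ]
R [504.5  -6.2  78. ]
R [ 507.7 -101.4   78. ]
R [ 509.6 -208.5   78. ]
ridge end top [461.8 -66.6  60. ]
pin [ 459.1 -106.3   70. ]
pin [ 461.9 -166.5   70. ]
```

Emit:
send_rows(
  motion=[
    [-0.06,-0.1,1.5,0,1.8],
    [-0.06,-0.1,3,0,1.8],
    [-0.06,-0.1,4.5,0,1.8],
    [-0.06,-0.1,5.8,0,1.8],
    [-0.06,-0.1,6.5,0,1.8],
    [-0.06,-0.1,6.5,0,1.8],
    [-0.06,-0.1,6.5,0,1.8],
    [-0.06,-0.1,6.5,0,1.8],
  ],
)

```text
time_s: 22.88
ee_pos: [487.8, -65.7, 88.7]
tcp_rot: [[-0.026, 1.0, 0.001], [1.0, 0.026, 0.0], [0.0, 0.001, -1.0]]
ft_force: [0.3, 0.1, 0.4]
opening: 22.8
```

```bash
cat > v.py <<'E'
from h import *
import sys
np.set_printoptions(precision=2,suppress=True)
s=env.capture("side"); p=env.sense();print(p["time_s"],p["ee_pos"],p["tcp_rot"][:2,1],p["ft_force"],p["opening"])
crop("side",sys.argv[1],195,165,75,75,8,s)
E
python3 v.py w
```

```text
22.9333 [487.97 -65.69  88.82] [1.   0.03] [0.92 0.63 0.69] 23.183329874239167
```

View pics/w.png

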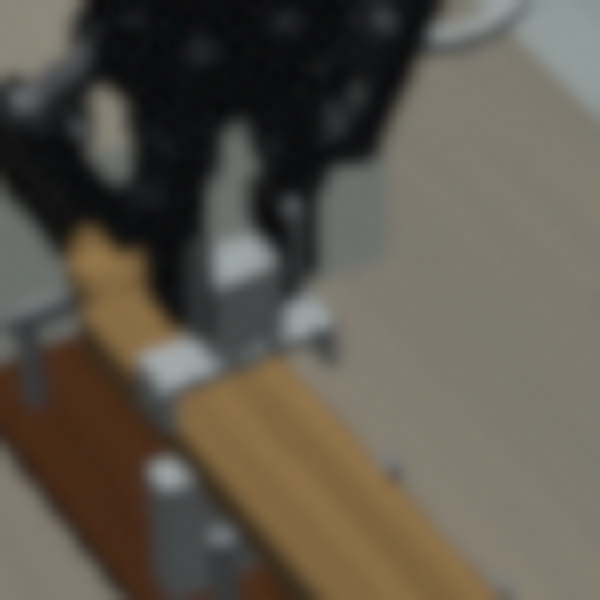

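Emit:
send_rows(
  motion=[
    [0.04,-0.13,0.2,0,1.8],
    [0.04,-0.13,0.3,0,1.8],
    [0.04,-0.13,0.3,0,1.8],
    [0.04,-0.13,0.3,0,1.8],
  ],
)

```text
time_s: 23.27
ee_pos: [485.8, -65.2, 85.1]
tcp_rot: [[-0.026, 1.0, 0.0], [1.0, 0.026, 0.0], [0.0, 0.0, -1.0]]
ft_force: [-0.9, 0.1, -1.0]
opening: 23.2
```

```bash
python3 v.py x
python3 - <<'E'
from h import *
im=cv2.imread("pics/x.png")
p=env.sense()["ee_pos"]
def I(P): return np.round((proj("side",P)-[195,165]+.5)*8-.5).astype(int)
# blade back outline prediction (side cam): edges measured L/R
L=[[463.8,-12.2,78],[469.7,-209.8,78]];R=[[506.5,-6,78],[511.6,-208.5,78]]
ex=np.array([-.026,1,0]);ey=np.array([-1,-.026,0]);o=np.array([p[0],p[1],p[2]-3.2])
feet=[o+ex*-9+ey*b for b in(29,25,-25,-29)]
for q in I(feet): cv2.circle(im,tuple(map(int,q)),3,(0,255,0),1)
cv2.line(im,*map(lambda q:tuple(map(int,q)),I(L)),(0,0,255),1);cv2.line(im,*map(lambda q:tuple(map(int,q)),I(R)),(0,0,255),1)
cv2.imwrite("pics/x2.png",im)
E
```

```text
23.3167 [485.81 -65.26  85.08] [1.   0.03] [-0.67 -0.24 -0.78] 23.51129765943543
```

View pics/x2.png

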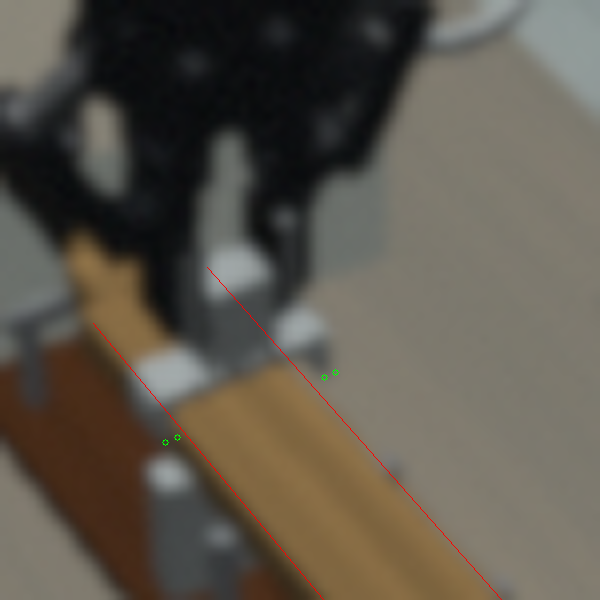

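Run:
```python
from h import *
s=env.capture("side"); p=env.sense()["ee_pos"];print(p)
crop("side","y",208,200,32,22,24,s)
def I(P): return np.round((proj("side",P)-[208,200]+.5)*24-.5).astype(int).tolist()
ex=np.array([-.026,1,0]);ey=np.array([-1,-.026,0]);o=np.array([p[0],p[1],p[2]-3.2])
for z in (0,12,17): print(z,"front",I([o+ex*-9+ey*b+[0,0,z] for b in(29,25,-25,-29)]),"back",I([o+ex*9+ey*b+[0,0,z] for b in(29,-29)]))
```

```text
[485.78690123 -65.31702227  85.05481967]
0 front [[184, 488], [220, 473], [661, 293], [695, 279]] back [[98, 381], [605, 178]]
12 front [[178, 397], [215, 383], [659, 203], [694, 189]] back [[91, 291], [602, 89]]
17 front [[176, 359], [212, 344], [658, 165], [693, 151]] back [[88, 253], [602, 51]]
```

View pics/y.png

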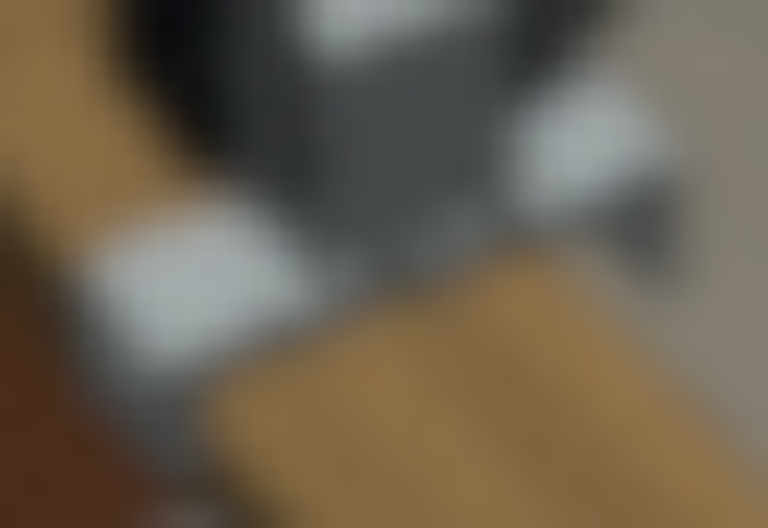

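Emit:
send_rows(
  motion=[
    [0,0.15,0,0,1.8],
    [0,0.15,0,0,1.8],
    [0,0.15,0.1,0,1.8],
    [0,0.15,0.2,0,1.8],
    [0,0.15,0.2,0,1.8],
  ],
)

```text
time_s: 23.78
ee_pos: [487.0, -65.2, 82.7]
tcp_rot: [[-0.026, 1.0, -0.001], [1.0, 0.026, -0.0], [-0.0, -0.001, -1.0]]
ft_force: [0.6, -0.6, -0.3]
opening: 23.6
```

```bash
cat > v2.py <<'E'
from h import *
import sys
s=env.capture("side"); p=env.sense();print(p["time_s"],p["ee_pos"],p["ft_force"],p["opening"])
crop("side",sys.argv[1],204,196,40,30,19,s)
E
python3 v2.py z
```

```text
23.8333 [487.05420043 -65.27243305  82.78798527] [ 0.23928613  0.48861204 -0.79864567] 22.91058087821731
```

View pics/z.png

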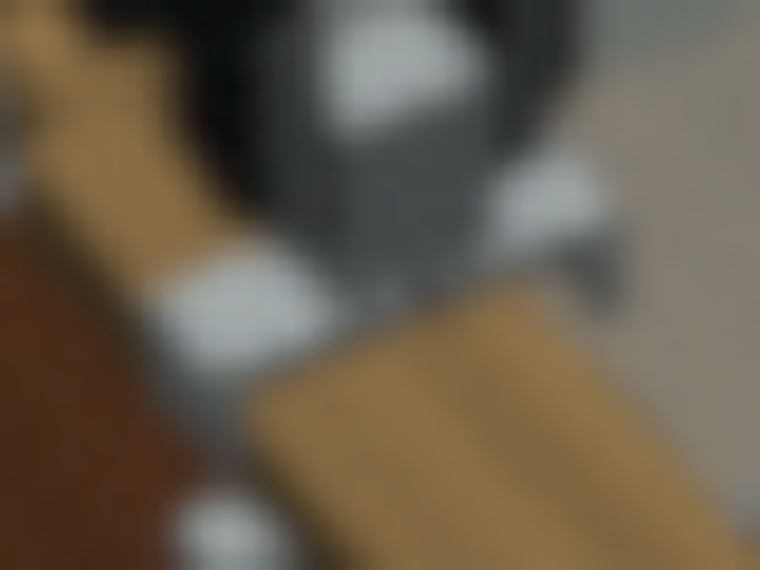

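Emit:
send_rows(
  motion=[
    [0,0,0.15,0,1.8],
    [0,0,0.3,0,1.8],
    [0,0,0.45,0,1.8],
    [0,0,0.6,0,1.8],
    [0,0,0.7,0,1.8],
    [0,0,0.7,0,1.8],
    [0,0,0.7,0,1.8],
  ],
)

```text
time_s: 24.42
ee_pos: [487.2, -65.3, 75.9]
tcp_rot: [[-0.026, 1.0, -0.0], [1.0, 0.026, -0.0], [-0.0, -0.0, -1.0]]
ft_force: [0.5, -1.1, -1.9]
opening: 23.2
```

```bash
python3 v2.py z2;python3 st.py z3
```

```text
24.4667 [487.24777112 -65.29997033  75.95414458] [ 0.26131273 -0.28999327 -0.46203998] 23.150983516051777
24.5167 [487.3 -65.3  76. ] [-0.29 -0.7  -0.2 ]
side [241.21 234.48] [218 213  48  44 881]
```

View pics/z2.png

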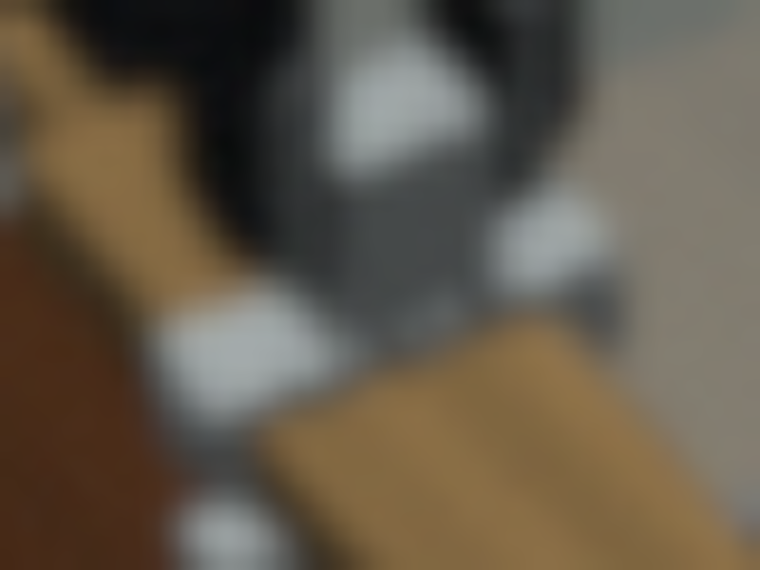

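View pics/z3s.png

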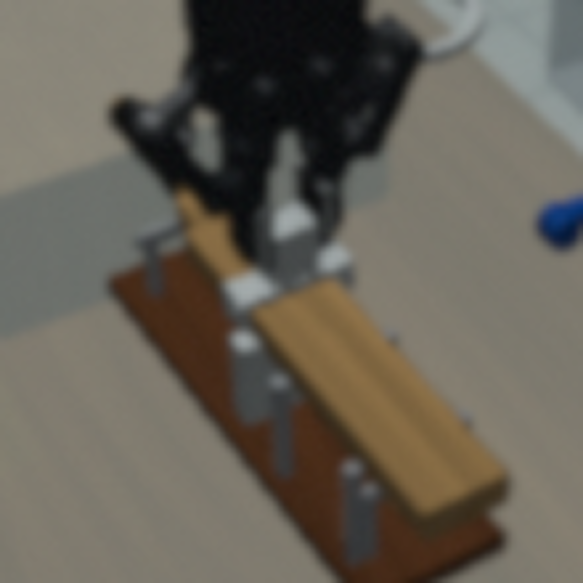

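Both legs are going down beside the blade without contact, and the bat still looks level (toe corner at (428,517), unchanged). I continue slowly.

Emit:
send_rows(
  motion=[
    [0,0,0.1,0,1.8],
    [0,0,0.2,0,1.8],
    [0,0,0.3,0,1.8],
    [0,0,0.4,0,1.8],
    [0,0,0.5,0,1.8],
    [0,0,0.5,0,1.8],
    [0,0,0.5,0,1.8],
  ],
)

```text
time_s: 25.1
ee_pos: [487.1, -65.3, 70.9]
tcp_rot: [[-0.026, 1.0, -0.0], [1.0, 0.026, -0.0], [-0.0, -0.0, -1.0]]
ft_force: [-0.5, -1.1, -0.4]
opening: 23.2
```

Emit:
send_rows(
  motion=[
    [0,0,0.04,0,1.8],
    [0,0,0.08,0,1.8],
    [0,0,0.1,0,1.8],
    [0,0,0.1,0,1.8],
  ],
)

```text
time_s: 25.43
ee_pos: [487.2, -65.3, 69.9]
tcp_rot: [[-0.026, 1.0, -0.0], [1.0, 0.026, -0.0], [-0.0, -0.0, -1.0]]
ft_force: [-0.1, -0.2, 0.1]
opening: 23.2
```

```bash
python3 v2.py z4;python3 st.py z5
```

```text
25.4833 [487.23968261 -65.26980248  69.95252382] [-0.32754606 -0.55386565 -0.23758414] 23.249818884235143
25.5333 [487.2 -65.3  70. ] [ 0.46 -0.13 -0.  ]
side [241.76 235.12] [219 214  47  43 852]
```

View pics/z4.png

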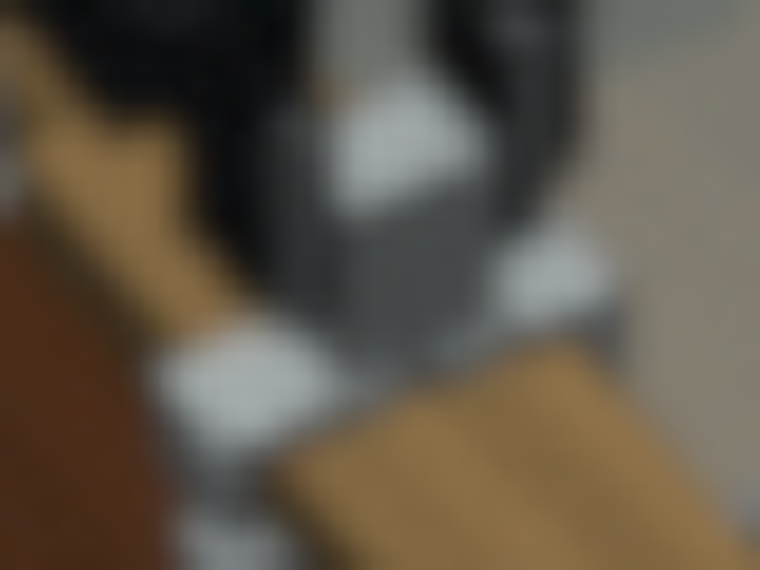

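View pics/z5s.png

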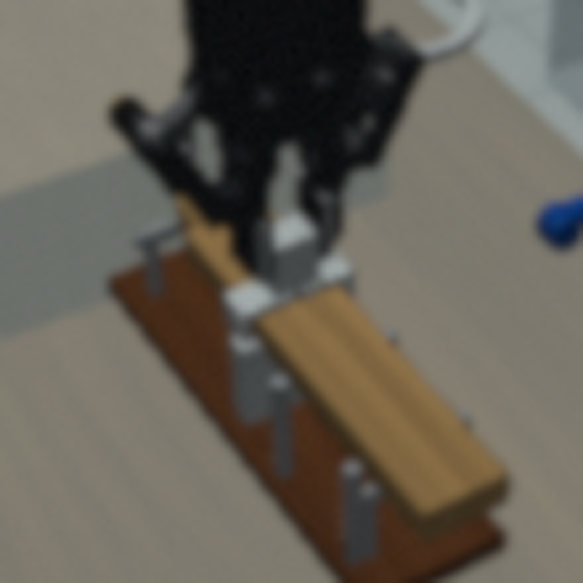

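Emit:
send_rows(
  motion=[
    [0,0,0.03,0,1.8],
    [0,0,0.06,0,1.8],
    [0,0,0.08,0,1.8],
    [0,0,0.08,0,1.8],
  ],
)

```text
time_s: 25.87
ee_pos: [487.2, -65.3, 69.2]
tcp_rot: [[-0.026, 1.0, -0.0], [1.0, 0.026, 0.0], [0.0, -0.0, -1.0]]
ft_force: [0.2, 0.3, 0.9]
opening: 23.6
```

```bash
python3 -c "
from h import *
for i in range(3):
    env.capture('side'); p=env.sense(); print(p['ee_pos'],p['ft_force'])"
```

```text
[487.28587195 -65.27993937  69.24611665] [-0.99389336 -0.09614833  0.50456427]
[487.22391346 -65.25797161  69.20897762] [-0.61925559  0.17381636  0.24337272]
[487.26025138 -65.25128235  69.22257019] [-0.53705659 -0.26774999  0.63879793]
```

Emit:
send_rows(
  motion=[
    [0,0,0.03,0,1.8],
    [0,0,0.05,0,1.8],
    [0,0,0.05,0,1.8],
    [0,0,0.05,0,1.8],
  ],
)

```text
time_s: 26.35
ee_pos: [487.3, -65.3, 69.2]
tcp_rot: [[-0.026, 1.0, -0.0], [1.0, 0.026, 0.001], [0.001, -0.0, -1.0]]
ft_force: [-2.7, 0.0, 4.8]
opening: 23.2
```

```bash
python3 -c "
from h import *
for i in range(3):
    env.capture('side'); p=env.sense(); print(p['ee_pos'],p['ft_force'])"
```

```text
[487.27921556 -65.27655303  69.18478728] [-1.47002933  0.84089039  5.54220305]
[487.2428052  -65.26846656  69.17063033] [-1.82586657 -0.2855545   6.23314141]
[487.27657488 -65.25919324  69.20195925] [-3.00476133 -0.09887399  7.11378865]
```

Contact came at TCP z=69.2, exactly where seating was predicted. I'll ease off the pressure and open the fingers.

Emit:
send_rows(
  motion=[
    [0,0,-0.03,0,1.8],
    [0,0,-0.05,0,1.8],
    [0,0,-0.05,0,2.4],
    [0,0,-0.05,0,2.6],
    [0,0,-0.05,0,2.9],
    [0,0,-0.05,0,3.2],
    [0,0,-0.05,0,3.6],
    [0,0,-0.05,0,4],
    [0,0,-0.05,0,4],
    [0,0,-0.05,0,4],
  ],
)

```text
time_s: 27.33
ee_pos: [487.2, -65.3, 69.2]
tcp_rot: [[-0.026, 1.0, -0.0], [1.0, 0.026, -0.0], [-0.0, -0.0, -1.0]]
ft_force: [0.5, 0.3, 0.3]
opening: 40.1
```

```bash
python3 v2.py z6;python3 st.py z7
```

```text
27.3833 [487.24483186 -65.26530406  69.16845592] [ 0.30101636  0.55604475 -0.94776251] 40.14842252588832
27.4333 [487.2 -65.3  69.2] [ 0.27  0.03 -0.05]
side [241.84 235.2 ] [219 214  47  43 848]
```

View pics/z7s.png

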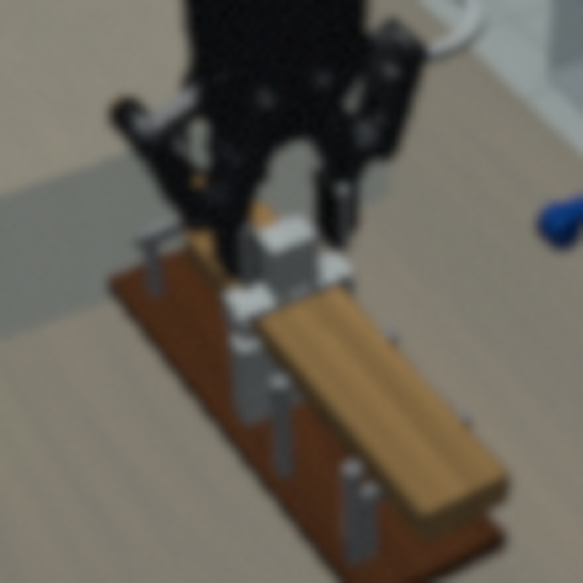

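View pics/z6.png

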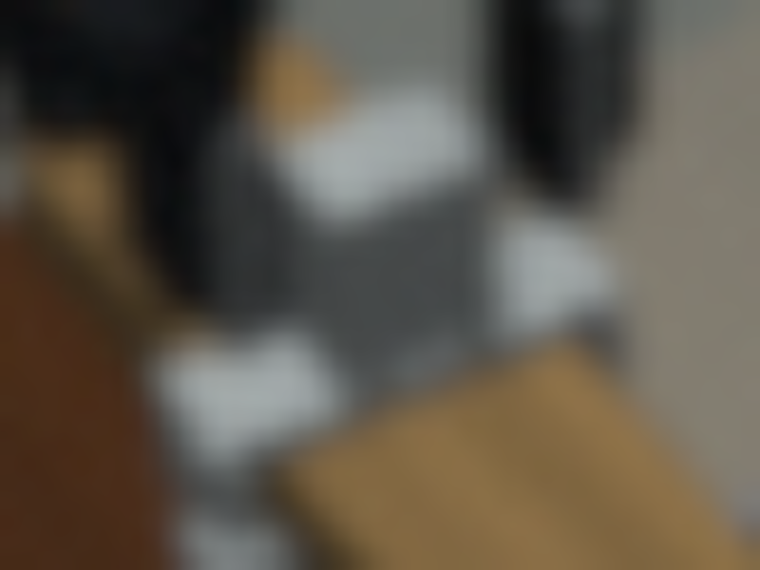

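Released cleanly: both fingers are clear of the block and the bat's toe is unchanged. I'll withdraw straight up, then aside.

Emit:
send_rows(
  motion=[
    [0,0,-0.5,0,4.2],
    [0,0,-1.5,0,4.2],
    [0,0,-3,0,4.2],
    [0,0,-5,0,4.2],
    [0,0,-8,0,4.2],
    [0,0,-11,0,4.2],
    [0,0,-14,0,4.2],
    [4,0,-15,0,4.2],
    [8,0,-15,0,4.2],
    [12,0,-15,0,4.2],
    [16,0,-15,0,4.2],
    [20,0,-15,0,4.2],
  ],
)

```text
time_s: 28.43
ee_pos: [482.1, 136.3, 220.6]
tcp_rot: [[-0.025, 1.0, 0.002], [1.0, 0.025, 0.002], [0.002, 0.002, -1.0]]
ft_force: [-0.1, -0.5, 0.3]
opening: 41.8
```

Emit:
send_rows(
  motion=[
    [4,0,0,0,4.2],
    [6,0,0,0,4.2],
    [6,0,0,0,4.2],
    [6,0,0,0,4.2],
  ],
)

```text
time_s: 28.77
ee_pos: [480.3, 196.0, 219.8]
tcp_rot: [[-0.03, 1.0, 0.001], [1.0, 0.03, -0.001], [-0.001, 0.001, -1.0]]
ft_force: [-0.2, -1.1, 0.5]
opening: 41.9
```

```bash
python3 st.py fin 1
python3 - <<'E'
from h import *
s=env.capture("side");t=env.capture("top")
crop("side","finS",200,180,75,80,7.5,s);crop("top","finT",230,210,90,50,8,t)
cv2.imwrite("pics/fullS.png",s[:,:,::-1]);cv2.imwrite("pics/fullT.png",t[:,:,::-1])
E
```

```text
28.8167 [480.7 194.1 219.7] [-0.32  0.44 -0.19]
side [241.91 235.2 ] [219 214  47  43 837]
top [284.38 232.55] [264 225  42  16 540]
```

View pics/finS.png

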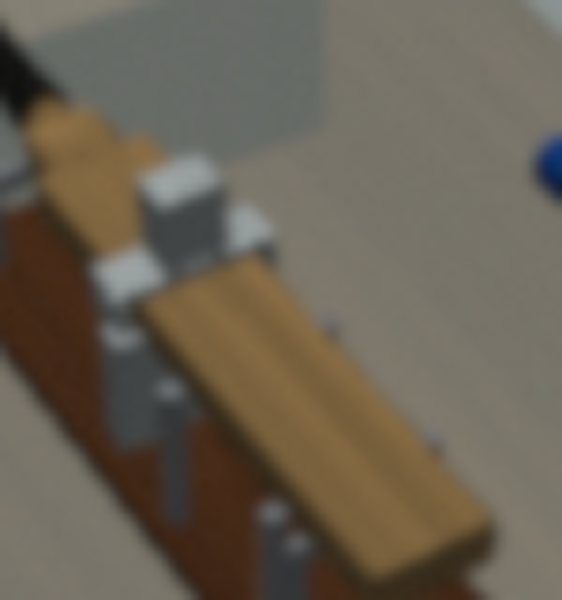

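View pics/finT.png

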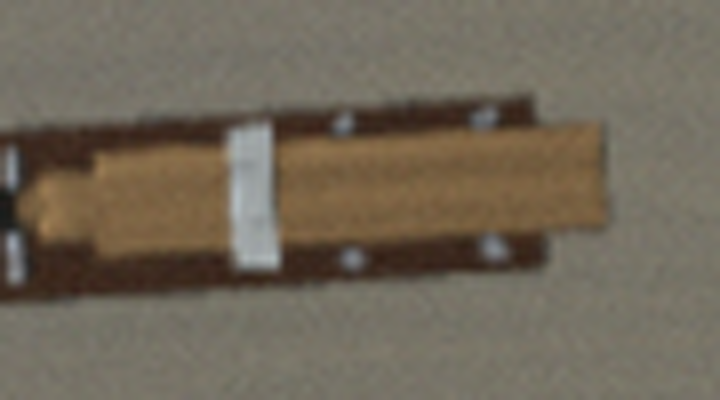

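View pics/fullT.png

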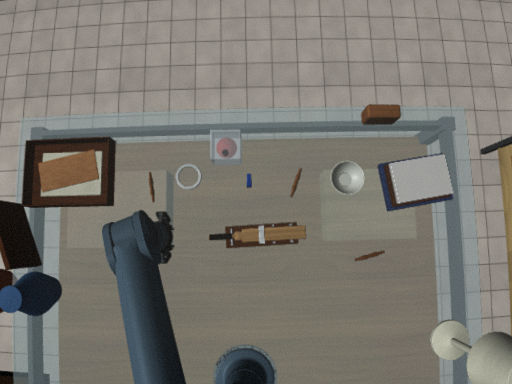

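Run:
```python
from h import *
np.set_printoptions(precision=1,suppress=True)
c=lambda u,v:((u+.5)/8-.5+230,(v+.5)/8-.5+210)
a=plane("top",c(250,125),83);b=plane("top",c(257,268),83)
print(a,b,(a+b)/2,np.linalg.norm(a-b))
for p,x,y in(((344,123),-40,-28),((485,117),-100,-28),((352,258),-40,28),((494,246),-100,28)):
    P=plane("top",c(*p),70);print(P-np.array([-.042,.999,0])*x-np.array([-.999,-.042,0])*y)
d=lambda u,v:((u+.5)/7.5-.5+200,(v+.5)/7.5-.5+180)
print("block top side", plane("side",d(182,183),113))
```

```text
[515.9 -64.7  83. ] [457.6 -66.2  83. ] [486.7 -65.5  83. ] 58.30511093708583
[486.7 -64.9  70. ]
[485.3 -63.4  70. ]
[487.  -64.4  70. ]
[488.  -63.2  70. ]
block top side [485.1 -67.3 113. ]
```

The saddle is at (486.7, -65.5) and the ridge centre at about (486.8, -64.5). The roof measures 58.3 mm (true 58) and the bat's toe is where it was when level. Handing in.

```bash
python3 -c "
from h import *
print(env.sign_off(), env.sense()['time_s'])"
```

```text
the job is handed in; nothing more can be done
the job is handed in; nothing more can be done
```

The bat lies level on the middle ridge and the saddle sits astride the blade over it. I handed the job in at about 29 s; no verdict was reported.

**What I did**
- I pushed the bat by its toe along its slope. My first pass touched nothing, because the finger tips sit about 14 mm above the reported TCP and went over the toe.
- The bat then tipped past level onto the +100 mm bar. It was already over at the 40 mm check, and I had sent one more 5 mm push before reading that check.
- I nudged it back from the handle end, letting go each time, until it lay level on the ridge. Then I slid it about 3 mm further towards the middle.
- I gripped the saddle across its block, turned it 90° and lowered it. It touched at the predicted height with about 6–7 N. I eased off, opened the fingers and withdrew.

**Last checks**
- **Bat:** the toe's corners are at the same pixels as when the bat was measured level, and the bat stays put with the robot clear.
- **Saddle:** the top view puts it at (486.7, -65.5), against a ridge centre of about (486.8, -64.5). Its roof measures 58.3 mm (58 given).
- **Disagreement:** the side view alone reads the saddle about 2 mm off, at (485.1, -67.3), in line with its bias all along. That would still be within the 6 mm limit.
- **Other things:** they look unmoved in the last full top view. I judged this by eye and did not measure it.

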